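# Snap the hand gauge onto the jar's slanting valve and hold it for a reading

## Task

Check the pressure of the clear jar with the yellow hand gauge: swing the magnifier head well clear of the jar's slanting brass valve, then draw the gauge out of the white tube rack and press its coupler squarely onto the valve until it snaps over the nipple. Push on until the coupler sits fully down on the steel hex seat, so that the valve's spring pin is pushed in, and finish still gripping the gauge and holding it down there against the spring, squarely, with the magnifier still clear. Do not knock over the bottles.

Things in the scene. Friction and masses are not known exactly. Their poses are not given: they have to be found in the camera images.
- gauge: The yellow hand-held pressure gauge, 132 mm long, 0.16 kg, standing mouth down in the white rack (mouth 10 mm above the bench, cell walls up to 50 mm). Origin: centre of its coupler's mouth; z runs up its long axis. Steel bell mouth 26 mm across outside, 21 mm inside, tapering to a 17 mm bore; three spring jaws 5.5 mm up inside it. The yellow handle begins at z = 48 mm; display on the -x face
- gauge_grip (a point): Middle of the gauge's grip, on its long axis 100 mm above the mouth (same axes as the gauge). The handle is 36 mm along x and 28 mm along y; grip it on the black rubber flats of its +y and -y faces, with the fingers along its length
- valve_seat (a point): Centre of the valve's steel hex seat (30 mm across flats, 137 mm above the bench) on the jar's lid. z points outward along the nipple, which leans 24 degrees from vertical to the jar's front, roughly towards the robot; y is level. The jar, 130 mm across, is bolted down on a round black foot 148 mm across; top of its lid 115 mm above the bench. Fully down, the coupler's mouth touches this seat
- nipple_tip (a point): End of the brass nipple, on its axis 18.5 mm out from the seat (axes as the seat's). Neck 9 mm in diameter, bead 13.6 mm in diameter 12 mm above the seat; a thin spring pin stands 8 mm further out. The coupler snaps past the bead at 8 to 15 N, its mouth then about 4 mm above the seat: do not stop there; pushing it fully down and holding it takes 11 to 18 N. Let go, it would spring back and droop
- valve_pin (a joint): How far the spring pin in the nipple is pushed in, m: 0 free, 0.001 to 0.002 when the coupler has merely snapped on, about 0.006 when the coupler is fully down on the seat
- lamp_head (a joint): Angle of the magnifier's swing arm about its upright post, rad, from a stop at -0.25 to 1.6: about 0 with the lens over the valve; it grows as the arm swings clockwise seen from above, the lens towards the robot's left, the only way it swings clear. Friction holds it where it is left (about 1 N at the knob moves it)
- lamp_pivot (a point): A point on the vertical hinge axis of the magnifier's arm, on top of its post (214 mm above the bench)
- lens (a point): Centre of the magnifier lens, 227 mm from the hinge axis, in a white ring-light head 106 mm across and 22 mm thick, its middle 228 mm above the bench
- lamp_knob (a point): Middle of the upright ribbed black knob on top of the swing arm, 147 mm from the hinge axis: 21 mm in diameter, its grip from 250 to 284 mm above the bench (this point at 269 mm); good to pinch from above and swing the arm by. The top of the arm below it is 241 mm above the bench
- rack: White foam tube rack, 78 x 200 x 50 mm, long along its y, fixed to the bench; origin at the centre of its underside. Ten cells in two rows; the gauge stands in the corner cell at x = +18 mm, y = +80 mm; three orange-capped tubes, fixed, reaching 126 mm above the bench, in cells at the -y end (120 mm or more from the gauge along y)
- amber_bottle: Brown glass bottle with a black cap, 52 mm in diameter, 125 mm high, standing to the right of the jar; leave it standing. Origin: centre of its underside. Just behind it, to the right of the jar, rises a fixed stack of tip boxes 250 mm high, 90 mm deep and 125 mm wide: carry the gauge round its front or over it
- reagent: Clear bottle with a blue cap, 58 mm in diameter, 98 mm high, to the left of the jar; leave it standing. Origin: centre of its underside
There are look-alikes about, which are no part of the job. Leave any turquoise look-alike of the gauge alone.

How it is judged:
On the way, in this order (a step that is already met when the one before it is completed fails the run):
1. the magnifier's lens is swung clear, 0.15 m or more from the valve seen from above (horizontal distance between lens and valve_seat above 0.15 m), for 0.2 s.
2. the gauge is drawn out of the rack (height (world z) of gauge above 0.06 m), for 0.2 s.
3. the coupler has snapped over the nipple, square to it (distance between gauge and valve_seat below 0.0058 m and angle between the z axis of gauge and the z axis of valve_seat, either way round below 0.12 rad), for 0.1 s.
At the end, for the whole second after the job is handed in: The gripper still holds the gauge, its coupler pressed down on the seat (mouth within 4 mm of the seat's centre, spring pin pushed in more than 4.5 mm) and square to the nipple within 0.12 rad, with the lens at least 0.15 m from the valve seen from above (value of joint valve_pin above 0.0045 m and distance between gauge and valve_seat below 0.004 m and angle between the z axis of gauge and the z axis of valve_seat, either way round below 0.12 rad and contact force between the fingers and gauge above 2 N and horizontal distance between lens and valve_seat above 0.15 m); the arm keeps its last pose, push and grip.
It fails at once if the brown bottle or the blue-capped bottle is knocked over (angle between any of amber_bottle, reagent's own z axis and vertical above 0.6 rad).
It also fails if it takes over 58 s, if anything falls off the work surface, if the arm or the gripper's body presses on something with over 40 N, if the wrist force passes 120 N, or if a joint passes its speed limit or range.

## Robot

A 6-joint arm with a two-finger parallel gripper is mounted at the origin on a cart in front of the work surface, level with it; the furniture and walls round the work are solid. World frame = base frame: x ahead of the robot, y to its left, z up, the work surface at z = 0. Lengths are in m, angles in rad, forces in N, time in s.
With the tool pointing down it reaches from about 0.375 to 0.9 m from the base axis. Payload 3.1 kg.
Tool frame: the origin (TCP) lies midway between the tips of the shut fingers; the grasp point (between the pads) lies robot.grip_depth behind it (robot.grip_depth is the distance from the TCP to the grasp point, in m); z points along the fingers, y is the line along which they close (so a half turn about z gives the same grasp; the last joint's range is limited). The gripper opens to 87 mm and grips with 3 to 60 N. Pads are 19 mm wide; open, the fingers measure 117 mm over their backs; the gripper's body (75 mm by 190 mm) begins 51 mm behind the grasp point.
Start: joints at [-1.339, 0.527, 1.433, -0, 1.181, -0.178], TCP at [0.25, -0.573, 0.223] pointing down, gripper open.
Joint ranges: [-3.08, 3.08], [-0.75, 2.2], [0.22, 2.44], [-1.43, 4.57], [0, 2.65], [-2.85, 2.85]. Speed limits (rad/s): [2.79, 2.79, 3.14, 3.14, 3.14, 3.14].

## Interface

Orientations are given as a unit quaternion [x, y, z, w].
In Python, from rig import robot gives the robot as it stands.
- The arm moves only by the shell command python3 -m creep 'ROWS' [OPENING] [FORCE]. ROWS is a JSON list of rows, 1 to 20 of them, each of 4 numbers: dx, dy, dz in m, then a turn about the tool's z in rad; each row shifts and turns the commanded pose from where the row before left it, along the tool's axes as they then stand; what a row does not reach is not made up. A row lasts 1/12 s, in which the tool goes at most 0.0417 m and 0.125 rad, less where a joint would pass 70% of its speed; a pose out of reach is approached as far as the arm can. OPENING is the finger opening in m, set as the command begins (- or left out keeps the last). The fingers move at their own pace and stop on an object; FORCE is the grip in N (left out, the last holds). Time passes only in rows, so rows that do not move let the fingers close. It prints the time, the measured TCP pose, the force, the opening and the grip force at its end.
- robot.get_obs(): the state, without advancing time (a new reading comes with each control period).
- robot.camera(name): name is "side" or "top"; returns a dict with "img" (384x512x3 uint8, red, green, blue), "fx", "fy", "cx", "cy" (pixels), "xyz" and "attitude" of the camera in the world. Camera axes: x right, y down, z forward; pixel columns grow to the right and rows downward; lengths in m; the calibration is good to about 2 mm. A picture is of the moment at which its call begins. There is no depth.
- robot.hand_in(): hands the job in; it is judged then, once.
The state is a dict: "time": time; "q": joint angles; "joint_velocities": joint speeds; "joint_torque": joint torques, N m; "position": TCP position; "tool_rot": TCP orientation; "ft_force": force on the tool from outside, world axes, zero at the start; "moment": the same for the moment, N m; "grip_width": finger opening in m; "grip_force": force on a finger pad.
Only numpy, scipy, OpenCV 4.12 (cv2) and the standard library are available. Lean on these libraries where they do the work, as an engineer would, in place of code of your own. Each camera call takes 0.05 s, during which the arm holds its last target. There are 200 camera calls.

## Working session

There is one attempt and no reset: what is moved stays moved. The work goes in short steps, Python scripts to look and compute and a shell command to move; the robot and the scene stay as the last step left them, time stands still between calls to the robot, and variables do not carry over. Pictures are saved under pics/ and viewed, at most 10 in all, crops included, and the job is handed in when it is done.

```bash
ls; mkdir -p pics; python3 - <<'E'
from rig import robot
import cv2
o=robot.get_obs();print(o['position'],o['tool_rot'],robot.grip_depth,o['time'])
for n in('side','top'):
    c=robot.camera(n);cv2.imwrite(f'pics/{n}0.png',c['img'][:,:,::-1]);print(n,[c[k] for k in('fx','fy','cx','cy','xyz','attitude')])
E
```

```text
pics
[ 0.2494259  -0.57227665  0.2215481 ] [ 9.78977716e-01  2.03964349e-01 -3.85966051e-05 -1.08410726e-03] 0.0187 0.0
side [358.2402171823993, 358.2402171823993, 256.1085889695168, 191.46661866384372, array([0.20696644, 0.76198607, 0.98010191]), array([-0.19854514,  0.89756425, -0.382114  ,  0.09458931])]
top [472.1573367746206, 472.1573367746206, 252.87211853495634, 199.71828941331347, array([0.17068627, 0.20616316, 1.83648042]), array([-0.51203879,  0.84892444, -0.1122189 ,  0.06745733])]
```

View pics/side0.png

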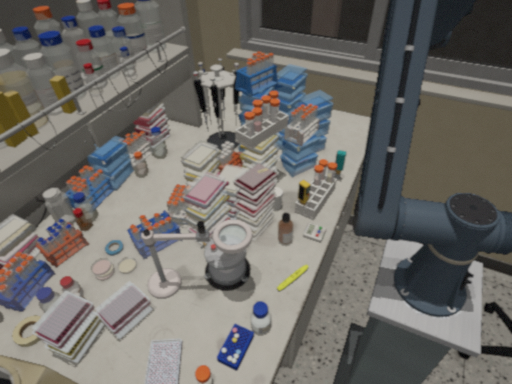

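View pics/top0.png

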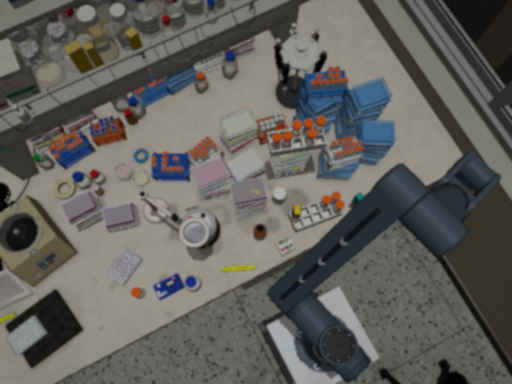

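The side view shows the jar (228,265), lamp post (155,245), lens (235,235), knob (200,230), yellow gauge (304,190), a turquoise look-alike (340,160), brown bottle (286,228) and reagent (261,318). In the top view, the gauge is at (297,211), turquoise at (358,198), jar at (200,240) and lens at (200,228).
Other things that could pass for the gauge are the yellow highlighter on the bench at side (292,278) / top (238,268), the yellow boxes on the shelf and the turquoise gauge. The gauge is the upright yellow item in the rack.

```bash
cat > h.py <<'E'
import numpy as np, cv2
from rig import robot
from scipy.spatial.transform import Rotation as R
def cam(n):
    c=robot.camera(n); c['R']=R.from_quat(c['attitude']).as_matrix(); c['hsv']=cv2.cvtColor(c['img'],cv2.COLOR_RGB2HSV); return c
def ray(c,p): 
    d=c['R']@np.array([(p[0]-c['cx'])/c['fx'],(p[1]-c['cy'])/c['fy'],1]); return c['xyz'],d/np.linalg.norm(d)
def onz(c,p,z): o,d=ray(c,p); return o+d*(z-o[2])/d[2]
def proj(c,X): v=c['R'].T@(np.asarray(X)-c['xyz']); return np.array([c['fx']*v[0]/v[2]+c['cx'],c['fy']*v[1]/v[2]+c['cy']])
def tri(c1,p1,c2,p2):
    o1,d1=ray(c1,p1);o2,d2=ray(c2,p2)
    t=np.linalg.lstsq(np.c_[d1,-d2],o2-o1,rcond=None)[0]; a=o1+t[0]*d1;b=o2+t[1]*d2
    return (a+b)/2,np.linalg.norm(a-b)
def blobs(c,lo,hi,box):
    x0,y0,x1,y1=box; m=cv2.inRange(c['hsv'],lo,hi)[y0:y1,x0:x1]
    n,_,s,ce=cv2.connectedComponentsWithStats(m)
    return [(s[i,4],(ce[i]+[x0,y0]).round(1),s[i,:4]) for i in range(1,n) if s[i,4]>8]
E
python3 - <<'E'
from h import *
s=cam('side');t=cam('top')
def crop(c,x,y,w,h): return cv2.resize(c['img'][y:y+h,x:x+w,::-1],(400,300),interpolation=cv2.INTER_CUBIC)
a=np.vstack([np.hstack([crop(s,140,210,120,90),crop(s,280,145,80,60)]),np.hstack([crop(t,132,182,108,81),crop(t,280,180,80,60)])])
cv2.imwrite('pics/crop1.png',a)
for n,c,b in(('s',s,(285,170,330,225)),('t',t,(280,195,330,230))): print(n,blobs(c,(18,120,60),(38,255,255),b))
print('top gauge z.14',onz(t,(297,211),.14),'jar base',onz(t,(200,255),0))
print('knob',tri(s,(201,228),t,(180,216)),'lens',tri(s,(234,235),t,(200,228)))
E
```

```text
s [(np.int32(115), array([304.1, 191.2]), array([14, 11, 11, 23], dtype=int32))]
t [(np.int32(74), array([296.6, 209.9]), array([13, 10,  8, 11], dtype=int32))]
top gauge z.14 [ 0.4594733  -0.13134582  0.14      ] jar base [0.50562667 0.26209205 0.        ]
knob (array([0.62058899, 0.25806712, 0.24143737]), np.float64(0.009920426446906975)) lens (array([0.55373039, 0.21331127, 0.19835006]), np.float64(0.0036125755645690046))
```

View pics/crop1.png

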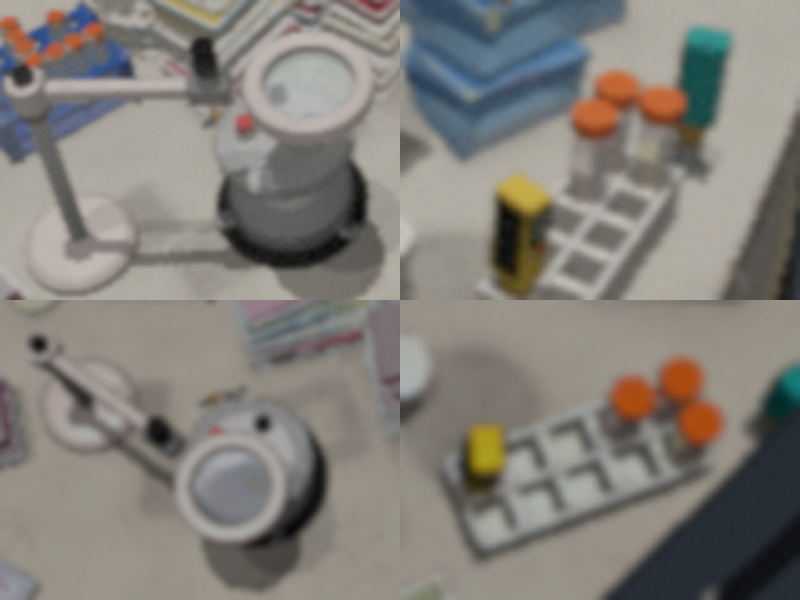

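The crops show the upright yellow gauge with its dark display in the rack's corner cell (side (304,191), top (297,209)). That is clearly not the turquoise one (side (340,160)). The knob is at side (201,229) / top (175,218), the pivot at side (147,234) / top (143,194), and the lens at side (232,236) / top (195,233).

```bash
python3 - <<'E'
from h import *
np.set_printoptions(precision=4,suppress=True)
s=cam('side');t=cam('top')
P=dict(knob=((200.9,228.6),(175.2,217.6),.269),lens=((232.1,236.4),(194.6,232.8),.239),pivot=((147.2,234),(142.8,194.2),.225))
for k,(a,b,z) in P.items(): print(k,tri(s,a,t,b),onz(s,a,z),onz(t,b,z))
print('gauge top',onz(t,(297.2,208.6),.142), tri(s,(304.5,182.5),t,(297.2,208.6)))
A=[onz(t,p,.05) for p in((289.4,214),(296.4,231.2),(341,213))]
print('rack corners',A,np.linalg.norm(A[1]-A[0]),np.linalg.norm(A[2]-A[1]))
print('foot dark:',blobs(s,(0,0,0),(180,255,45),(190,240,260,300)),blobs(t,(0,0,0),(180,255,50),(160,200,230,270)))
# amber, reagent
print('amber cap',onz(t,(260,231),.125),'reagent cap',onz(t,(193,283),.098))
print('jar foot s', onz(s,(228,290),0),onz(t,(200,258),0))
E
```

```text
knob (array([0.6141, 0.2729, 0.2593]), np.float64(0.0013817871189212567)) [0.6093 0.2796 0.269 ] [0.6107 0.2722 0.269 ]
lens (array([0.5429, 0.2377, 0.2242]), np.float64(8.828621759458378e-05)) [0.5363 0.248  0.239 ] [0.5395 0.2375 0.239 ]
pivot (array([0.7466, 0.3374, 0.2419]), np.float64(0.001582955245418234)) [0.7581 0.3275 0.225 ] [0.7535 0.3392 0.225 ]
gauge top [ 0.4668 -0.1361  0.142 ] (array([ 0.4655, -0.1364,  0.1409]), np.float64(0.002835241733448419))
rack corners [array([ 0.4781, -0.1173,  0.05  ]), array([ 0.406 , -0.1082,  0.05  ]), array([ 0.388 , -0.2967,  0.05  ])] 0.07265223777343499 0.18939816998060172
foot dark: [(np.int32(47), array([246.7, 270.2]), array([54, 22,  5, 15], dtype=int32)), (np.int32(173), array([225.5, 284.8]), array([18, 38, 36, 12], dtype=int32))] [(np.int32(29), array([174.5, 217.4]), array([12, 14,  6,  7], dtype=int32)), (np.int32(127), array([212. , 238.5]), array([39, 23, 21, 26], dtype=int32))]
amber cap [0.4594 0.0234 0.125 ] reagent cap [0.4078 0.3267 0.098 ]
jar foot s [0.5539 0.2743 0.    ] [0.4951 0.2673 0.    ]
```

```bash
python3 -m creep '[[0,0,-0.034,0],[0,0,-0.034,0],[0,0,-0.034,0],[0.028,-0.026,0,0],[0.028,-0.026,0,0],[0.028,-0.026,0,0],[0.028,-0.026,0,0],[0.028,-0.026,0,0],[0.028,-0.026,0,0],[0.028,-0.026,0,0],[0.028,-0.026,0,0],[0.028,-0.026,0,0],[0.028,-0.026,0,0],[0.028,-0.026,0,0],[0.028,-0.026,0,0],[0.028,-0.026,0,0],[0.028,-0.026,0,0],[0.028,-0.026,0,0],[0.028,-0.026,0,0],[0.028,-0.026,0,0]]' 0.06 20
cat >> h.py <<'E'
def toolto(P):
    o=robot.get_obs(); M=R.from_quat(o['tool_rot']).as_matrix()
    print('pos',o['position'].round(4),'tool x',M[:,0].round(3),'rows total',(M.T@(np.asarray(P)-o['position'])).round(4),'t',o['time'])
E
python3 -c "
from h import *
toolto((.612,.272,.254))"
```

```text
time: 1.97
position: [0.5098, 0.0243, 0.3247]
tool_rot: [0.979, 0.204, 0.0, 0.0]
ft_force: [0.0, -0.4, -0.4]
grip_width: 0.06
grip_force: 0.0
pos [0.5098 0.0243 0.3247] tool x [0.917 0.4   0.   ] rows total [ 0.1926 -0.1863  0.0707] t 1.9667
```

```bash
python3 -m creep '[[0.027,-0.026,0,0],[0.027,-0.026,0,0],[0.027,-0.026,0,0],[0.027,-0.026,0,0],[0.027,-0.026,0,0],[0.027,-0.026,0,0],[0.027,-0.026,0,0],[0,0,0,0],[0,0,0,0],[0,0,0,0]]'
python3 - <<'E'
from h import *
toolto((.612,.272,.254))
c=cam('side');cv2.imwrite('pics/k.png',cv2.resize(c['img'][180:310,120:300,::-1],None,fx=4,fy=4,interpolation=2))
E
```

```text
time: 2.8
position: [0.6095, 0.2644, 0.324]
tool_rot: [0.979, 0.204, -0.001, 0.0]
ft_force: [0.4, 0.0, -0.0]
grip_width: 0.0599
grip_force: 0.0
pos [0.6095 0.2644 0.324 ] tool x [ 0.917  0.4   -0.002] rows total [ 0.0054 -0.006   0.07  ] t 2.8
```

View pics/k.png

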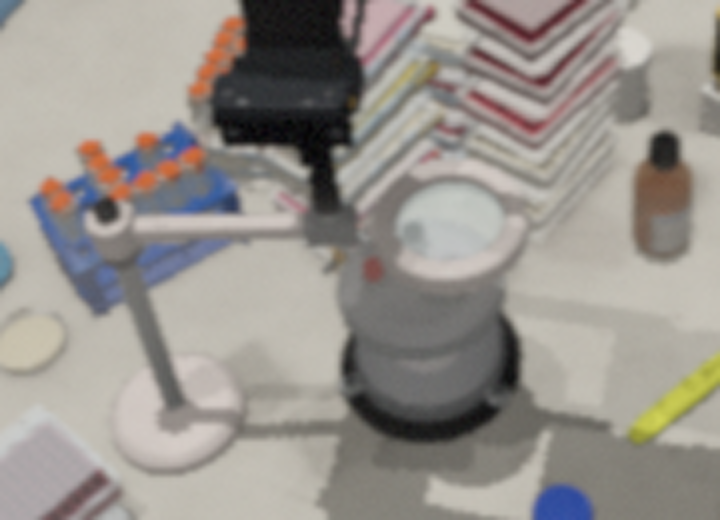

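The gripper is above the knob (crop (327,200)) with the fingers around its column, so I'll descend and pinch.

```bash
python3 -m creep '[[0.005,-0.006,0.01,0],[0,0,0.02,0],[0,0,0.02,0],[0,0,0.02,0],[0,0,0,0],[0,0,0,0]]' && python3 -m creep '[[0,0,0,0],[0,0,0,0],[0,0,0,0],[0,0,0,0],[0,0,0,0],[0,0,0,0]]' 0.0 20
```

```text
time: 3.35
position: [0.6115, 0.2712, 0.2533]
tool_rot: [0.979, 0.203, -0.002, 0.0]
ft_force: [0.2, 0.0, 0.8]
grip_width: 0.06
grip_force: 0.0
time: 3.85
position: [0.6124, 0.2723, 0.2551]
tool_rot: [0.979, 0.204, 0.0, -0.0]
ft_force: [-0.0, -0.4, -0.0]
grip_width: 0.0281
grip_force: 0.0
```

```bash
python3 -m creep '[[0,0,0,0],[0,0,0,0],[0,0,0,0],[0,0,0,0]]' && python3 -m creep '[[-0.0001,-0.0088,0,0.06],[-0.0001,-0.0088,0,0.06],[-0.0001,-0.0088,0,0.06],[-0.0001,-0.0088,0,0.06],[-0.0001,-0.0088,0,0.06],[-0.0001,-0.0088,0,0.06]]'; python3 -c "
from h import *
toolto((.745,.337,.254))"
```

```text
time: 4.18
position: [0.6123, 0.2722, 0.2547]
tool_rot: [0.979, 0.204, 0.0, -0.0]
ft_force: [-0.3, 1.2, 0.9]
grip_width: 0.0193
grip_force: 20.0
time: 4.68
position: [0.5978, 0.3228, 0.2548]
tool_rot: [1.0, 0.024, -0.0, 0.0]
ft_force: [-1.4, -0.7, 0.9]
grip_width: 0.0193
grip_force: 20.0
pos [0.5978 0.3228 0.2548] tool x [ 0.999  0.048 -0.001] rows total [ 0.1477 -0.0071  0.0007] t 4.6833
```

Gripped and turning with low force. I'll carry on to about 1.2 rad.

```bash
python3 -m creep '[[-0.0001,-0.0088,0,0.06],[-0.0001,-0.0088,0,0.06],[-0.0001,-0.0088,0,0.06],[-0.0001,-0.0088,0,0.06],[-0.0001,-0.0088,0,0.06],[-0.0001,-0.0088,0,0.06],[-0.0001,-0.0088,0,0.06],[-0.0001,-0.0088,0,0.06],[-0.0001,-0.0088,0,0.06],[-0.0001,-0.0088,0,0.06],[-0.0001,-0.0088,0,0.06],[-0.0001,-0.0088,0,0.06],[-0.0001,-0.0088,0,0.06],[-0.0001,-0.0088,0,0.06],[0,0,0,0],[0,0,0,0]]' && python3 -m creep '[[0,0,0,0],[0,0,0,0],[0,0,0,0],[0,0,-0.03,0],[0,0,-0.035,0],[0,0,0,0]]' 0.06; python3 -c "
from h import *
toolto((.44,.0,.32)); print(robot.get_obs()['q'])"
```

```text
time: 6.02
position: [0.6357, 0.4378, 0.2548]
tool_rot: [0.924, -0.383, -0.001, -0.001]
ft_force: [-3.2, 3.7, 2.5]
grip_width: 0.0189
grip_force: 20.0
time: 6.52
position: [0.6402, 0.4363, 0.328]
tool_rot: [0.923, -0.385, 0.005, -0.005]
ft_force: [1.0, -0.4, 3.5]
grip_width: 0.0512
grip_force: 0.0
pos [0.6402 0.4363 0.328 ] tool x [ 0.704 -0.71   0.006] rows total [0.1689 0.4494 0.0032] t 6.5167
[ 4.55023937e-01  6.74063615e-01  8.61220868e-01 -1.39691515e-03
  1.59209347e+00  2.81565124e+00]
```

```bash
python3 -m creep '[[0,0,0,-0.115],[0,0,0,-0.115],[0,0,0,-0.115],[0,0,0,-0.115],[0,0,0,-0.115],[0,0,0,-0.115],[-0.007,0.036,0,0],[-0.007,0.036,0,0],[-0.007,0.036,0,0],[-0.007,0.036,0,0],[-0.007,0.036,0,0],[-0.007,0.036,0,0],[-0.007,0.036,0,0],[-0.007,0.036,0,0],[-0.007,0.036,0,0],[-0.007,0.036,0,0],[-0.007,0.036,0,0],[0,0,0,0]]'; python3 - <<'E'
from h import *
toolto((.467,-.136,.32)); print(robot.get_obs()['q'])
s=cam('side');t=cam('top');np.savez('v.npz',s=s['img'],t=t['img'])
def crop(c,x,y,w,h): return cv2.resize(c['img'][y:y+h,x:x+w,::-1],(400,500),interpolation=cv2.INTER_CUBIC)
cv2.imwrite('pics/valve.png',np.hstack([crop(s,188,208,80,100),crop(t,160,190,80,100)]))
E
```

```text
time: 8.02
position: [0.519, 0.0435, 0.3197]
tool_rot: [0.999, -0.053, -0.001, 0.002]
ft_force: [-0.3, 1.3, 0.1]
grip_width: 0.0602
grip_force: 0.0
pos [0.519  0.0435 0.3197] tool x [ 0.994 -0.105 -0.001] rows total [-0.0328  0.1839  0.0005] t 8.0167
[-0.12847247  0.27942438  1.56091012 -0.00479904  1.30197775  1.54880031]
```

View pics/valve.png

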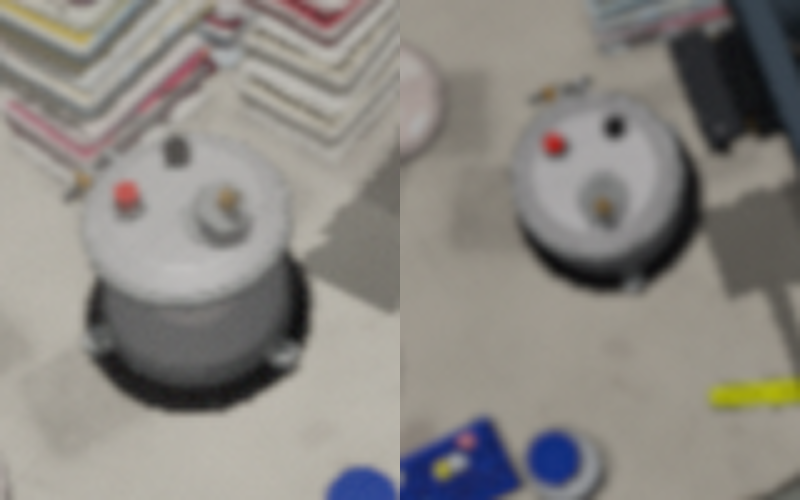

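The lens is gone from over the jar. The valve is visible: brass nipple at side (233.6,248) / top (200.5,231), red port at side (213,247) / top (190.7,219) and black port at side (223,238) / top (203,215). Next I'll measure them.

```bash
python3 - <<'E'
from h import *
np.set_printoptions(precision=4,suppress=True)
s=cam('side');t=cam('top')
def wc(c,x,y,r,f):
    im=c['img'][y-r:y+r+1,x-r:x+r+1].astype(float); w=np.clip(f(im),0,None); g=np.mgrid[y-r:y+r+1,x-r:x+r+1]
    return np.array([(g[1]*w).sum(),(g[0]*w).sum()])/w.sum(), w.sum()
br=lambda im: im[...,0]-im[...,2]-25
bs,bt=wc(s,233,248,5,br),wc(t,200,231,5,br); print('brass',bs,bt,tri(s,bs[0],t,bt[0]))
red=lambda im: im[...,0]-im[...,1]-40
rs,rt=wc(s,213,247,5,red),wc(t,191,219,5,red); print('red',rs,rt,tri(s,rs[0],t,rt[0]))
dk=lambda im: 90-im.mean(-1)
ks,kt=wc(s,223,238,4,dk),wc(t,203,215,4,dk); print('blk',ks,kt,tri(s,ks[0],t,kt[0]))
np.set_printoptions(linewidth=200)
print(t['img'][220:240,190:212].mean(-1).astype(int)); print((t['img'][224:236,194:208,0].astype(int)-t['img'][224:236,194:208,2]))
print(s['img'][236:260,222:246].mean(-1).astype(int)); print((s['img'][240:256,226:242,0].astype(int)-s['img'][240:256,226:242,2]))
for n,c in(('s',s),('t',t)):
    m=cv2.inRange(c['hsv'],(0,0,0),(180,255,62)); 
    print(n,blobs(c,(0,0,0),(180,255,50),(160,200,260,300)))
E
```

```text
brass (array([232.8407, 247.1681]), np.float64(113.0)) (array([200.0781, 230.7344]), np.float64(64.0)) (array([0.5577, 0.218 , 0.1459]), np.float64(0.0018383714340510144))
red (array([212.7133, 246.1282]), np.float64(593.0)) (array([190.265 , 218.2633]), np.float64(566.0)) (array([0.6204, 0.2295, 0.1305]), np.float64(0.0017702175143062822))
blk (array([222.8326, 237.7468]), np.float64(77.66666666666666)) (array([202.5325, 214.9297]), np.float64(308.0)) (array([0.6126, 0.1836, 0.1223]), np.float64(0.00203227665877192))
[[ 88  81  91 119 148 163 167 167 167 167 167 167 167 167 167 168 168 169 168 163 154 142]
 [115 111 121 140 157 166 167 166 166 167 167 167 167 168 167 168 167 167 167 166 158 146]
 [148 147 150 158 164 166 167 166 166 166 166 165 167 166 167 167 167 168 169 167 161 150]
 [164 163 163 165 166 167 166 165 162 160 159 158 160 164 166 167 168 168 169 168 163 150]
 [166 166 165 166 165 165 164 160 154 146 143 143 148 157 164 167 168 169 168 168 161 150]
 [166 165 165 165 165 164 159 151 141 134 130 131 135 144 154 163 166 168 168 167 161 149]
 [166 165 164 165 165 160 153 
[... 4829 characters left out ...]
3  3  3  0  3  3  4  3  4  4  4  3  3  4  3  3]
 [ 4  4  2  1  3  2  3  3  4  3  3  4  4  3  3  3]
 [ 3  2  3  3  2  4  4  3  3  4  4  4  3  5  3  3]]
s [(np.int32(46), array([246.7, 268.8]), array([85, 61,  4, 15], dtype=int32)), (np.int32(161), array([225.2, 284.7]), array([48, 78, 36, 12], dtype=int32))]
t [(np.int32(281), array([225.2, 208.4]), array([54,  0, 23, 20], dtype=int32)), (np.int32(113), array([247.7, 202.2]), array([78,  0, 22,  7], dtype=int32)), (np.int32(240), array([253. , 236.8]), array([83, 19, 17, 46], dtype=int32)), (np.int32(163), array([206.7, 239.4]), array([26, 23, 34, 25], dtype=int32)), (np.int32(48), array([245. , 293.3]), array([70, 87, 30, 13], dtype=int32))]
```

```bash
python3 - <<'E'
from h import *
np.set_printoptions(precision=4,suppress=True)
s=cam('side');t=cam('top')
print('lid',onz(s,(225.4,251.4),.115),onz(t,(200,225.7),.115))
for n,c,b in(('s',s,(195,225,255,295)),('t',t,(175,200,230,255))):
    x0,y0,x1,y1=b; im=c['img'][y0:y1,x0:x1]; g=im.mean(-1)
    m=((g>155)&(im.max(-1)-im.min(-1).astype(int)<20)).astype(np.uint8)
    if n=='t': cv2.imwrite('pics/lidm.png',cv2.resize(m*255,None,fx=5,fy=5))
B=np.array([.558,.218,.147])
h=np.sin(.419);k=np.cos(.419)
for a in(150,165,170,180,190,200,210):
    d=np.array([np.cos(np.radians(a))*h,np.sin(np.radians(a))*h,k])
    S=B-.0115*d; T=S+.0265*d; U=S-.015*d
    print(a,'seat',S,'s',proj(s,S),'t',proj(t,S),'below t',proj(t,U),'s',proj(s,U),'tip',proj(t,T),proj(s,T))
# rows/cols for foot edges: bench-plane dark outline
for n,c,b in(('s',s,(195,225,262,300)),('t',t,(175,200,232,262))):
    x0,y0,x1,y1=b; m=(c['img'][y0:y1,x0:x1].mean(-1)<85).astype(np.uint8)
    cn=max(cv2.findContours(m,0,1)[0],key=cv2.contourArea)[:,0]+[x0,y0]
    P=np.array([onz(c,p,.0) for p in cn])[:,:2]
    best=None
    # outer arc: robust circle of radius .074 via hull of points
    hull=cv2.convexHull((P*1e4).astype(np.float32))[:,0]/1e4
    from scipy.optimize import least_squares
    r=least_squares(lambda q:np.hypot(*(hull-q).T)-.074,hull.mean(0),loss='soft_l1',f_scale=.003)
    print(n,'foot centre',r.x,np.abs(r.fun).round(3))
E
```

```text
lid [0.5825 0.2209 0.115 ] [0.5829 0.2104 0.115 ]
150 seat [0.5621 0.2157 0.1365] s [231.8005 247.9874] t [200.578  230.0889] below t [201.0837 229.2002] s [231.0168 249.4761] tip [199.6633 231.6967] [233.234  245.2644]
165 seat [0.5625 0.2168 0.1365] s [231.4779 248.2156] t [200.2453 230.1192] below t [200.3234 229.2693] s [230.2811 249.9977] tip [200.104  231.6566] [233.6626 244.9624]
170 seat [0.5626 0.2172 0.1365] s [231.387  248.3051] t [200.137  230.1481] below t [200.076  229.3353] s [230.0734 250.2023] tip [200.2474 231.6183] [233.783  244.8443]
180 seat [0.5627 0.218  0.1365] s [231.2343 248.5   ] t [199.9293 230.2328] below t [199.6014 229.5289] s [229.7239 250.6488] tip [200.5223 231.506 ] [233.9846 244.5873]
190 seat [0.5626 0.2188 0.1365] s [231.1242 248.7114] t [199.7387 230.3513] below t [199.1659 229.7995] s [229.4709 251.1336] tip [200.7746 231.3491] [234.1289 244.3092]
200 seat [0.5624 0.2196 0.1365] s [231.0601 248.9329] t [199.571  230.4999] below t [198.7824 230.139 ] s [229.3226 251.6422] tip [200.9965 231.1522] [234.2117 244.0186]
210 seat [0.5621 0.2203 0.1365] s [231.0441 249.1578] t [199.4312 230.6742] below t [198.4628 230.5372] s [229.2838 252.1594] tip [201.1813 230.9215] [234.2306 243.7243]
s foot centre [0.5908 0.2089] [0.009 0.005 0.003 0.002 0.003 0.004 0.    0.001 0.    0.001 0.001 0.
 0.003 0.    0.001 0.002 0.002 0.    0.003 0.001 0.001 0.006]
t foot centre [0.6544 0.0498] [0.001 0.    0.    0.004 0.017 0.023 0.025 0.026 0.004 0.    0.004 0.008
 0.045 0.057 0.066 0.025 0.013]
```

The brass nipple centres at (0.558,0.218,0.147), so the seat is about (0.5626,0.217,0.137). The port symmetry and the brass streak both put the lean azimuth at about 170°. The rows can't tilt the tool, so I'll tilt the gauge in the grip against its cell wall. Grasp first.

```bash
python3 - <<'E'
from h import *
t=cam('top'); P=onz(t,(296.8,210),.142); print(P); P[2]=.0915; toolto(P)
E
python3 -m creep '[[-0.006,0.036,0,0],[-0.006,0.036,0,0],[-0.006,0.036,0,0],[-0.006,0.036,0,0],[-0.006,0.036,0,0],[0,0,0.03,0],[0,0,0.03,0],[0,0,0,0],[0,0,0,0]]'; python3 -c "
from h import *
toolto((.462,-.136,.0915))"
```

```text
[ 0.46279695 -0.13214937  0.142     ]
pos [0.5211 0.0507 0.3195] tool x [ 0.995 -0.097  0.   ] rows total [-0.0404  0.1877  0.228 ] t 8.3667
time: 9.12
position: [0.4726, -0.1255, 0.2585]
tool_rot: [0.999, -0.049, -0.002, -0.001]
ft_force: [0.8, 0.8, 0.9]
grip_width: 0.0594
grip_force: 0.0
pos [ 0.4726 -0.1255  0.2585] tool x [ 0.995 -0.098 -0.004] rows total [-0.0089  0.0118  0.1671] t 9.1167
```

```bash
python3 -m creep '[[-0.009,0.009,0,0],[0,0,0.03,0],[0,0,0.03,0],[0,0,0.03,0],[0,0,0.03,0],[0,0,0.03,0],[0,0,0.017,0],[0,0,0,0],[0,0,0,0]]' && python3 -m creep '[[0,0,0,0],[0,0,0,0],[0,0,0,0],[0,0,0,0],[0,0,0,0],[0,0,0,0],[0,0,0,0],[0,0,0,0]]' 0.0 30; python3 - <<'E'
from h import *
toolto((.462,-.134,.0915))
s=cam('side');t=cam('top')
for n,c,b in(('s',s,(285,170,330,225)),('t',t,(280,195,330,230))): print(n,blobs(c,(18,120,60),(38,255,255),b))
E
```

```text
time: 9.87
position: [0.4642, -0.135, 0.0934]
tool_rot: [0.999, -0.049, 0.001, 0.0]
ft_force: [0.8, -0.2, -0.3]
grip_width: 0.0601
grip_force: 0.0
time: 10.53
position: [0.4642, -0.1353, 0.0931]
tool_rot: [0.999, -0.05, 0.001, 0.001]
ft_force: [0.8, -1.7, 5.4]
grip_width: 0.0308
grip_force: 26.3
pos [ 0.4642 -0.1353  0.0931] tool x [ 0.995 -0.099  0.002] rows total [-0.0023 -0.0011  0.0016] t 10.5333
s [(np.int32(52), array([304.1, 198.4]), array([14, 23,  9, 11], dtype=int32))]
t []
```

```bash
python3 -m creep '[[0,0,0,0],[0,0,0,0],[0,0,-0.012,0],[0,0,-0.012,0],[0,0,0,0]]' && python3 -m creep '[[-0.005,0,0,0],[-0.005,0,0,0],[-0.005,0,0,0],[-0.005,0,0,0],[0,0,0,0]]' && python3 -m creep '[[-0.005,0,0,0],[-0.005,0,0,0],[-0.005,0,0,0],[-0.005,0,0,0],[0,0,0,0]]'
```

```text
time: 11.05
position: [0.4641, -0.1353, 0.1176]
tool_rot: [0.999, -0.049, 0.001, 0.001]
ft_force: [0.3, -2.2, -0.4]
grip_width: 0.0293
grip_force: 27.7
time: 11.47
position: [0.4464, -0.1339, 0.117]
tool_rot: [0.999, -0.05, 0.004, 0.001]
ft_force: [6.2, -1.3, 1.9]
grip_width: 0.028
grip_force: 30.0
time: 11.88
position: [0.4263, -0.1321, 0.1166]
tool_rot: [0.999, -0.05, 0.004, 0.001]
ft_force: [6.5, -1.8, -2.4]
grip_width: 0.0279
grip_force: 30.0
```

```bash
python3 -m creep '[[0,0,-0.01,0],[0,0,-0.02,0],[0,0,-0.03,0],[0,0,-0.03,0],[0,0,-0.03,0],[0,0,-0.03,0],[0,0,-0.02,0],[0,0,0,0]]' - 60; python3 - <<'E'
from h import *
toolto((.4,0,.285))
s=cam('side');t=cam('top');o=robot.get_obs();p=proj(s,o['position']).astype(int);q=proj(t,o['position']).astype(int);print(p,q)
f=lambda c,p:cv2.resize(c['img'][p[1]-30:p[1]+50,p[0]-40:p[0]+40,::-1],(400,400),interpolation=2)
cv2.imwrite('pics/tilt.png',np.hstack([f(s,p),f(t,q)]))
E
```

```text
time: 12.55
position: [0.4242, -0.1308, 0.289]
tool_rot: [0.999, -0.05, 0.002, 0.001]
ft_force: [-0.1, -1.3, -1.9]
grip_width: 0.0278
grip_force: 60.0
pos [ 0.4242 -0.1308  0.289 ] tool x [ 0.995 -0.099  0.004] rows total [-0.0371 -0.1277  0.0037] t 12.55
[319 153] [305 210]
```

View pics/tilt.png

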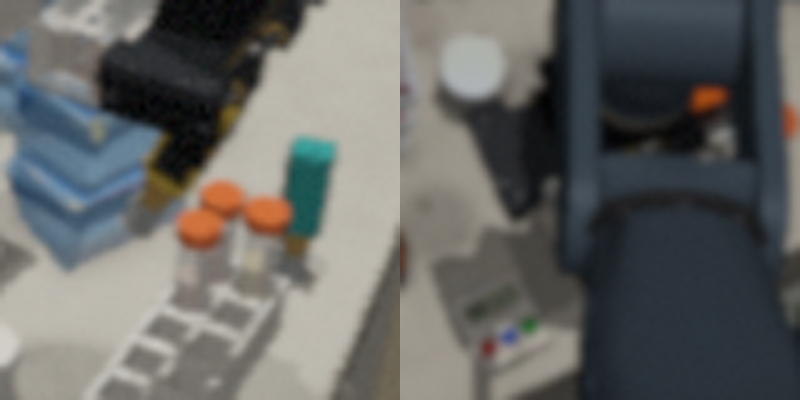

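The gauge is held, leaning as intended. In the side crop its top is at (235,105) and its steel mouth about (143,217), i.e. image (307.6,166.4). I'll measure the tilt and mouth by colour, intersecting the vertical plane of the grip.

```bash
cat >> h.py <<'E'
def plane(c,p,P0,n): o,d=ray(c,p); return o+d*((np.asarray(P0)-o)@n)/(d@n)
def gauge(c,px):
    o=robot.get_obs(); M=R.from_quat(o['tool_rot']).as_matrix(); G=o['position']-M[:,2]*robot.grip_depth
    out=[]
    for p in px:
        X=plane(c,p,G,M[:,1]); v=M.T@(X-G); out.append((v[0],v[2],np.hypot(v[0],v[2]),np.arctan2(v[0],v[2])))
    return np.array(out).round(4)
E
python3 - <<'E'
from h import *
s=cam('side')
print('mouth candidates: along x, down, dist, tilt');print(gauge(s,[(307.6,166.4),(306.5,167.5),(308.5,166),(312.6,160),(327,144)]))
b=blobs(s,(15,100,50),(38,255,255),(290,130,345,180));print(b)
x0,y0=300,145
np.set_printoptions(linewidth=220)
print(s['img'][150:174,298:326].mean(-1).astype(int)); print((s['img'][140:170,302:332,0].astype(int)-s['img'][140:170,302:332,2]))
E
```

```text
mouth candidates: along x, down, dist, tilt
[[ 0.037   0.0849  0.0926  0.4104]
 [ 0.0404  0.0911  0.0997  0.4179]
 [ 0.0339  0.082   0.0888  0.3924]
 [ 0.022   0.0522  0.0566  0.3995]
 [-0.0183 -0.0254  0.0314 -2.5177]]
[(np.int32(18), array([324.3, 147.4]), array([33, 15,  4,  7], dtype=int32)), (np.int32(58), array([312.4, 160.3]), array([19, 22, 11, 14], dtype=int32)), (np.int32(10), array([337.5, 171.6]), array([46, 40,  4,  4], dtype=int32))]
[[119 109  96  95 103 112 120 123 125 118 116 114 104  72  43  21   0   7   7  16  15  31  29  25  28  49  68  92]
 [103 101 101 113 120 122 128 129 128 130 129 128 118  98  62  29  16  16  18  11  16  14  22  16  27  50  83 121]
 [ 91 100 112 121 126 128 129 129 129 128 127 124 114  90  58  30  15  11   8  17  12   7  17  10  37  74 120 154]
 [ 98 110 121 127 129 128 129 130 129 128 123 115  96  69  39  18  11  13  20   9  12   7  15  28  61 112 152 170]
 [116 122 127 129 128 128 130 127 125 120 114 101  78  48  24  14  12  10  17  15  13  13  26  52  94 140 168 176]
 [128 128 129 129 127 127 124 119 112 110 108  93  64  38  21  18  10  13
[... 5103 characters left out ...]
 53  47  29  16  22  36  46  62  93 119 121 123 129 130 124 111 107 123 140 145 145]
 [-44 -42 -37 -21  -4   8  22  39  45  41  27  11  21  55  86 105 121 134 138 129 118 109 106  96  81  87 121 140 144 145]
 [-44 -38 -28 -12  -3   4   9  17  25  19   7  11  50 101 130 142 144 144 144 140 132 106  75  59  51  59  98 130 141 142]
 [-37 -27 -13  -4  -1   1   3   4   6   6   6  16  61 119 145 145 145 146 144 146 134  96  44  22  24  32  66 105 121 127]
 [-29 -17  -4   0   0  -1   2   2   4   9  11  24  60 116 142 144 145 146 145 142 123  75  27  13  15  21  39  74  94 104]
 [-19 -13  -4   1   1   1   0   3   8  11  14  24  50 103 130 139 142 143 139 133 106  56  19  10  12  15  21  38  57  66]]
```

Tilt is about 0.41 rad with the mouth about 100 mm from the grip, close to the 0.419 needed. I'll carry it over, high enough to clear the box stack.

```bash
python3 -m creep '[[0,0,-0.025,0.035],[0,0,-0.025,0.04],[0.0015,-0.03,0,0],[0.0015,-0.037,0,0],[0.0015,-0.037,0,0],[0.0015,-0.037,0,0],[0.0015,-0.037,0,0],[0.0015,-0.037,0,0],[0.0015,-0.037,0,0],[0.0015,-0.037,0,0],[0.0015,-0.037,0,0],[0.0015,-0.037,0,0],[0,0,0,0],[0,0,0,0]]'; python3 - <<'E'
from h import *
a=np.array([-.4006,.0706,.9135]);S=np.array([.5626,.2172,.137])
T=S+(.045+.101)*a-[0,0,.0187]; print(T);toolto(T)
E
```

```text
time: 13.87
position: [0.4995, 0.2256, 0.3329]
tool_rot: [0.996, -0.085, -0.003, 0.001]
ft_force: [-0.2, -1.0, -1.4]
grip_width: 0.0278
grip_force: 60.0
[0.5041124 0.2275076 0.251671 ]
pos [0.4995 0.2256 0.3329] tool x [ 0.985 -0.17  -0.007] rows total [ 0.0048 -0.0029  0.0812] t 13.8667
```

```bash
python3 -m creep '[[0.005,-0.003,0.02,0],[0,0,0.025,0],[0,0,0.02,0],[0,0,0.01,0],[0,0,0,0],[0,0,0,0]]'; python3 - <<'E'
from h import *
a=np.array([-.4006,.0706,.9135]);S=np.array([.5626,.2172,.137])
toolto(S+(.045+.101)*a-[0,0,.0187])
s=cam('side');t=cam('top')
f=lambda c,x,y:cv2.resize(c['img'][y:y+80,x:x+64,::-1],(400,500),interpolation=2)
cv2.imwrite('pics/near.png',np.hstack([f(s,205,190),f(t,170,190)]))
print(proj(s,S),proj(t,S))
E
```

```text
time: 14.37
position: [0.5062, 0.2253, 0.2607]
tool_rot: [0.996, -0.088, -0.001, 0.0]
ft_force: [0.0, -0.1, -2.4]
grip_width: 0.0275
grip_force: 60.0
pos [0.5062 0.2253 0.2607] tool x [ 0.985 -0.175 -0.002] rows total [-0.0024 -0.0018  0.0091] t 14.3667
[231.37595344 248.20314287] [200.12003462 230.12422549]
```

View pics/near.png

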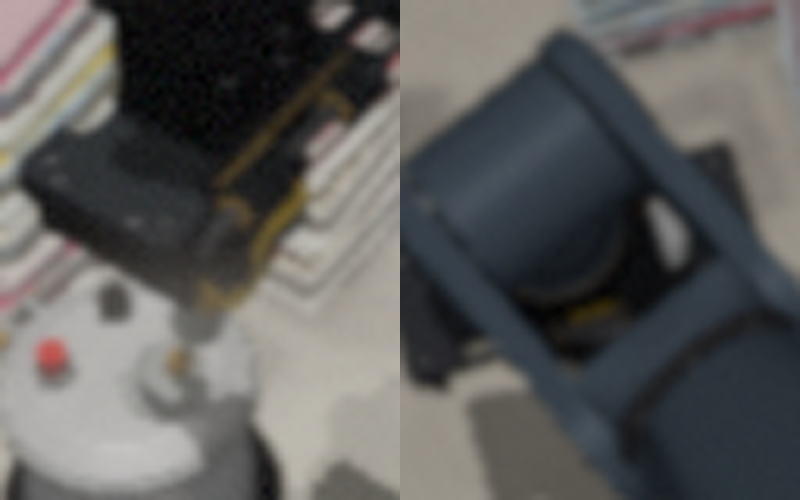

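The side view shows the steel mouth at about crop (193,336), i.e. image (235.9,243.8). The nipple is at crop (178,362), i.e. (233.5,248), and the gauge axis line runs into it. The top view is blocked by the arm. Now compare the mouth with the prediction.

```bash
python3 - <<'E'
from h import *
np.set_printoptions(precision=4,suppress=True,linewidth=220)
s=cam('side');o=robot.get_obs();M=R.from_quat(o['tool_rot']).as_matrix();G=o['position']-M[:,2]*robot.grip_depth
print(gauge(s,[(235.9,243.8),(236.4,242.5),(235.4,244.5)]))
a=np.array([-.4006,.0706,.9135]);S=np.array([.5626,.2172,.137])
for L in(.05,.075,.098,.101): print(L,proj(s,G-L*a))
m=G-.101*a; print('mouth rel seat along a',(m-S)@a,'lateral tool',M.T@((m-S)-((m-S)@a)*a))
for h in(0,.012,.0185,.0265): print(h,proj(s,S+h*a))
im=s['img'][230:256,222:250];print(im.mean(-1).astype(int));print(im[...,0].astype(int)-im[...,2])
E
```

```text
[[0.0367 0.111  0.117  0.3194]
 [0.0344 0.1035 0.109  0.3212]
 [0.0389 0.1158 0.1222 0.3237]]
0.05 [239.4338 231.5005]
0.075 [236.9135 235.2475]
0.098 [234.6839 238.5622]
0.101 [234.3992 238.9855]
mouth rel seat along a 0.053745356598990386 lateral tool [ 0.0072  0.0007 -0.0032]
0 [231.376  248.2031]
0.012 [232.4489 246.6519]
0.0185 [233.0384 245.7995]
0.0265 [233.7723 244.7385]
[[ 46  40  41  40  43  43  47  49  48  49  49  40  42  48  53  56  51  47  44  44  45  47  59  72  75  81 107 125]
 [ 62  54  47  47  47  46  48  50  48  52  51  49  48  49  53  53  47  48  51  47  49  52  60  69  75 102 140 159]
 [109  87  63  55  50  51  51  52  51  52  51  52  51  53  53  55  55  56  53  51  54  56  62  72  87 116 143 161]
 [148 127  98  79  64  59  57  55  54  56  56  56  55  58  58  60  57  59  57  59  60  62  68  83 104 122 133 143]
 [142 135 126 113 101  80  68  64  60  62  63  60  60  64  71  72  68  62  62  63  65  66  80 104 134 146 140 134]
 [115 106 118 134 140 126 104  79  68  65  66  67  61  70  79  87  81  73  71  71  76  78  96 126 152 163 158 148]
 [ 84  81  94 128 152 156 14
[... 3835 characters left out ...]
14]
 [ 3  3  3  3  4  3  3  4  6 19 35 35 28 16  9  3  4  4  3  4  4  4  3  5  9 12 14 13]
 [ 3  3  2  2  1  2  3  3  5 13 24 27 21 10  6  3  4  4  3  4  4  3  4  4  8 12 14 14]
 [ 3  3  3  3  3  2  2  2  4  7 11 10  8  6  4  4  3  4  3  3  4  3  4  5  8 12 13 13]
 [ 3  3  4  3  2  2  3  3  3  4  5  3  3  4  3  3  2  3  4  4  3  3  3  4  9 13 13 14]
 [ 4  4  2  2  4  3  2  3  2  3  4  4  4  3  3  3  4  3  4  4  4  3  4  4  9 13 13 13]
 [ 2  3  3  2  3  3  1  2  2  2  2  3  4  3  3  4  3  4  5  5  4  4  4  7  8 14 14 14]
 [ 3  4  4  3  2  3  2  0  1  1  4  3  4  4  3  4  4  2  3  4  3  5  2  7 10 13 13 13]
 [ 4  3  3  2  3  3  3  3  2  4  3  2  3  4  3  4  3  4  2  4  4  3  2  8 11 13 14 14]]
```

```bash
cat > pr.py <<'E'
from h import *
np.set_printoptions(precision=4,suppress=True,linewidth=220)
def model(s,tilt,L,off=0):
    o=robot.get_obs();M=R.from_quat(o['tool_rot']).as_matrix();G=o['position']-M[:,2]*robot.grip_depth
    z=np.cos(tilt)*-M[:,2]-np.sin(tilt)*M[:,0]; x=np.cos(tilt)*M[:,0]-np.sin(tilt)*M[:,2]; y=-M[:,1]
    m=G-L*z+off*x; th=np.linspace(0,2*np.pi,24,endpoint=False)
    rim=np.array([proj(s,m+.013*(np.cos(t)*x+np.sin(t)*y)) for t in th])
    print(tilt,L,off,'mouth',m,'px',proj(s,m),'rim cols',rim[:,0].min(),rim[:,0].max(),'lowest',rim[rim[:,1].argmax()],'handle near-bottom corners +x,-x',proj(s,m+.048*z+.018*x+.014*y),proj(s,m+.048*z-.018*x+.014*y))
    return m,z
E
python3 - <<'E'
from pr import *
s=cam('side')
for t in(.42,.36,.30): model(s,t,.101)
model(s,.42,.108);model(s,.42,.101,-.005)
E
```

```text
0.42 0.101 0 mouth [0.5483 0.2192 0.1895] px [234.2835 238.95  ] rim cols 229.822809677284 238.70579777410197 lowest [234.709  243.2701] handle near-bottom corners +x,-x [230.9099 230.8152] [240.9052 239.7464]
0.36 0.101 0 mouth [0.5428 0.2202 0.1872] px [235.9046 240.3607] rim cols 231.39993637783502 240.3743091732785 lowest [236.3904 244.614 ] handle near-bottom corners +x,-x [231.7014 231.7591] [241.9084 240.3586]
0.3 0.101 0 mouth [0.5372 0.2212 0.1852] px [237.5583 241.7184] rim cols 233.01594864601194 242.06916986222313 lowest [238.0973 245.8991] handle near-bottom corners +x,-x [232.526  232.6857] [242.9131 240.9262]
0.42 0.108 0 mouth [0.5512 0.2187 0.1831] px [233.6166 239.9256] rim cols 229.17787424695365 238.01719821559615 lowest [234.0354 244.2277] handle near-bottom corners +x,-x [230.2316 231.8835] [240.1659 240.7668]
0.42 0.101 -0.005 mouth [0.5438 0.22   0.1875] px [235.6071 240.1354] rim cols 231.1497372686686 240.02604241849824 lowest [236.0412 244.4654] handle near-bottom corners +x,-x [232.2933 232.0513] [242.2999 240.9926]
```

Against the prediction, the coupler edges (columns 231.3 to 240.3, lowest row 244.3) put the mouth about 54 mm out from the seat, 2 mm too far in +x, with tilt about 0.36–0.42. I'll correct and advance along the nipple axis, watching the force.

```bash
python3 -m creep '[[-0.002,-0.001,0,0],[0.002,0,0.0046,0],[0.002,0,0.0046,0],[0.002,0,0.0046,0],[0.002,0,0.0046,0],[0.002,0,0.0046,0],[0,0,0,0]]'; python3 - <<'E'
from pr import *
s=cam('side')
for t,f in((.37,0),(.42,-.005)):
    m,z=model(s,t,.101,f); a=np.array([-.4006,.0706,.9135]);S=np.array([.5626,.2172,.137]); d=m-S;h=d@a; print('h',h,'lat',d-h*a)
im=s['img'][236:256,222:250];print(im.mean(-1).astype(int));print(im[...,0].astype(int)-im[...,2])
cv2.imwrite('pics/n2.png',cv2.resize(s['img'][200:270,200:270,::-1],(560,560),interpolation=2))
E
```

```text
time: 15.15
position: [0.5145, 0.2257, 0.2371]
tool_rot: [0.996, -0.087, -0.001, 0.0]
ft_force: [-0.3, -0.1, -1.4]
grip_width: 0.0279
grip_force: 60.0
0.37 0.101 0 mouth [0.5503 0.2194 0.1621] px [234.2175 244.8238] rim cols 229.79871305152759 238.60233564726522 lowest [234.6804 249.0318] handle near-bottom corners +x,-x [230.0887 236.6718] [240.0647 245.1471]
h 0.027968628508026366 lat [-0.0011  0.0002 -0.0005]
0.42 0.101 -0.005 mouth [0.5504 0.2194 0.162 ] px [234.1934 244.8295] rim cols 229.81300751745556 238.5369621217733 lowest [234.6161 249.1001] handle near-bottom corners +x,-x [230.7987 237.1133] [240.616  245.8612]
h 0.027842377307364247 lat [-0.001   0.0002 -0.0005]
[[ 65  66  65  68  70  69  67  71  65  68  66  67  71  70  68  64  65  66  66  65  71  81  84  97 129 156 160 161]
 [ 69  68  68  67  68  70  71  71  64  67  67  67  70  70  69  68  66  67  64  69  74  83  91 115 141 155 157 160]
 [ 70  70  65  69  68  70  66  70  69  67  65  71  73  71  66  67  68  64  67  68  74  86 106 136 157 160 156 155]
 [ 75  72  69  69  68  66  67  70  67  66  68  73  79  78  73  69  67 
[... 2926 characters left out ...]
13]
 [ 3  2  3  4  2  3  4  2  4  5  7  5  6  3  4  4  4  5  4  2  3  3  5  5 10 12 13 14]
 [ 4  3  2  2  1  2  3  2  5 10 13  9  7  4  3  3  4  3  3  4  4  4  4  5  9 13 13 12]
 [ 4  3  3  2  3  2  3  3  3  7 10  8  5  4  2  4  4  3  3  3  4  3  5  5 10 13 13 13]
 [ 3  3  2  3  3  3  2  2  3  4  6  5  3  3  3  2  3  3  3  3  3  4  4  6 10 13 13 13]
 [ 4  3  3  3  3  3  4  3  3  4  3  3  3  2  3  4  3  3  4  3  3  3  5  6 11 14 14 13]
 [ 3  3  2  2  2  3  2  1  3  3  3  3  4  3  4  4  4  4  4  4  4  3  4  7  9 12 14 13]
 [ 4  3  3  2  1  1  2  0  1  2  4  2  3  2  3  3  3  5  4  4  3  3  2  6 11 13 13 13]
 [ 3  4  4  3  3  2  2  3  2  4  4  3  3  3  3  4  4  2  2  3  2  3  4  7 12 13 14 13]]
```

View pics/n2.png

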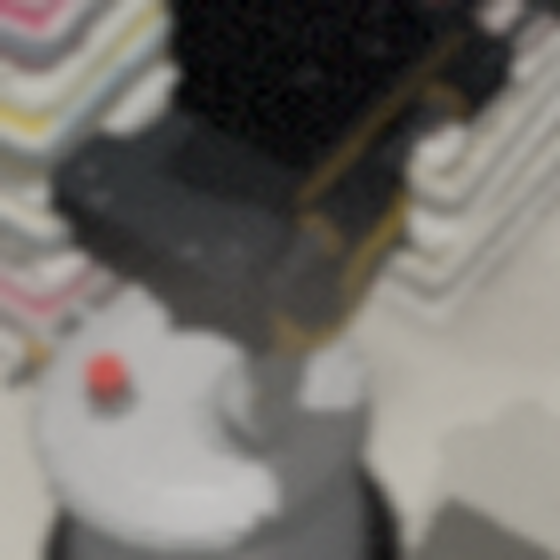

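The coupler at crop (275,390) now covers the nipple, and its edges (columns 230–238) match the prediction. I'll advance with force checks.

```bash
python3 -m creep '[[0.0012,0,0.0028,0],[0.0012,0,0.0028,0],[0.0012,0,0.0028,0],[0,0,0,0]]' && python3 -m creep '[[0.0012,0,0.0028,0],[0,0,0,0]]' && python3 -m creep '[[0.0012,0,0.0028,0],[0,0,0,0]]'
```

```text
time: 15.53
position: [0.5181, 0.2252, 0.2295]
tool_rot: [0.996, -0.087, -0.0, 0.0]
ft_force: [-0.1, 0.0, -2.7]
grip_width: 0.0278
grip_force: 60.0
time: 15.7
position: [0.5187, 0.2253, 0.2269]
tool_rot: [0.996, -0.087, -0.001, -0.0]
ft_force: [-1.7, 1.6, -2.1]
grip_width: 0.0278
grip_force: 60.0
time: 15.87
position: [0.5202, 0.2251, 0.2242]
tool_rot: [0.996, -0.087, -0.001, -0.0]
ft_force: [-1.3, 1.1, -1.1]
grip_width: 0.0275
grip_force: 60.0
```

```bash
python3 -m creep '[[0,-0.001,0,0],[0.0012,0,0.0028,0],[0,0,0,0]]' && python3 -m creep '[[0.0012,0,0.0028,0],[0,0,0,0]]' && python3 -m creep '[[0.0008,0,0.0018,0],[0,0,0,0]]'; python3 - <<'E'
from h import *
a=np.array([-.4006,.0706,.9135]);S=np.array([.5626,.2172,.137]);o=robot.get_obs();G=o['position']+[0,0,.0187];d=G-S;print(d@a, d-(d@a)*a, np.arctan2(-d[0],d[2]))
E
```

```text
time: 16.12
position: [0.5211, 0.2251, 0.2219]
tool_rot: [0.996, -0.087, -0.001, 0.001]
ft_force: [-3.5, -0.9, 0.5]
grip_width: 0.0274
grip_force: 60.0
time: 16.28
position: [0.5216, 0.225, 0.2212]
tool_rot: [0.996, -0.087, -0.001, 0.001]
ft_force: [-9.5, -1.5, 14.7]
grip_width: 0.0279
grip_force: 60.0
time: 16.45
position: [0.5219, 0.225, 0.2209]
tool_rot: [0.996, -0.087, -0.002, 0.001]
ft_force: [-12.4, -1.2, 23.9]
grip_width: 0.0272
grip_force: 60.0
0.1106302018982789 [3.57692257e-03 5.70376151e-06 1.57458042e-03] 0.3778782264791085
```

```bash
python3 -m creep '[[0,0,0,0],[0,0,0,0]]'; python3 - <<'E'
from pr import *
o=robot.get_obs();print(o['ft_force'],o['moment'],o['position'])
s=cam('side')
for t,f in((.37,0),(.42,-.005)): m,z=model(s,t,.101,f)
im=s['img'][236:256,222:250];print(im.mean(-1).astype(int));print(im[...,0].astype(int)-im[...,2])
E
```

```text
time: 16.62
position: [0.5218, 0.2251, 0.2209]
tool_rot: [0.996, -0.087, -0.001, 0.001]
ft_force: [-11.6, -1.5, 22.4]
grip_width: 0.0278
grip_force: 60.0
[-11.5543  -1.5126  22.3931] [-0.5681  2.4068 -0.144 ] [0.5218 0.2251 0.2209]
0.37 0.101 0 mouth [0.5576 0.2186 0.1453] px [232.4752 247.3867] rim cols 228.1104512333065 236.80699732972587 lowest [232.924  251.5525] handle near-bottom corners +x,-x [228.3113 239.4699] [238.1417 247.8266]
0.42 0.101 -0.005 mouth [0.5577 0.2186 0.1452] px [232.4516 247.3921] rim cols 228.1240020254055 236.74351191079052 lowest [232.8616 251.6187] handle near-bottom corners +x,-x [229.0097 239.9068] [238.687  248.5284]
[[ 76  77  78  78  79  78  78  74  68  71  70  73  78  75  71  64  67  68  70  79  85  86  85 106 139 160 164 161]
 [ 73  73  78  80  78  78  75  71  70  70  76  78  77  71  69  66  63  67  74  84  88  82  94 122 147 157 159 161]
 [ 71  72  73  75  75  76  73  71  67  71  78  77  71  69  66  67  66  68  78  83  85  88 115 145 159 160 158 156]
 [ 71  73  73  71  72  72  70  68  68  73  74  71  70  68  65  68  67  72  75  81  84 107 139 16
[... 2900 characters left out ...]
12]
 [ 4  2  3  4  3  3  2  3  4  3  4  5  6  5  6  3  4  4  3  4  3  3  4  6 10 14 13 14]
 [ 3  3  3  2  3  3  2  2  2  3  5  4  5  3  3  4  4  3  3  3  3  5  3  6 10 13 13 13]
 [ 4  3  3  3  3  2  3  4  3  3  5  2  3  4  3  4  4  4  5  4  4  4  4  6 11 13 14 15]
 [ 4  2  2  3  3  3  4  3  2  3  3  4  4  3  4  4  3  4  3  3  5  4  4  6 11 13 13 13]
 [ 3  3  2  3  3  2  3  2  4  2  5  4  4  5  3  3  5  3  4  4  4  4  5  7 10 13 14 14]
 [ 2  3  2  3  2  3  1  1  2  3  4  3  4  3  2  3  4  4  3  4  4  3  3  4 10 13 14 13]
 [ 3  3  4  4  3  2  2 -2  1  3  3  4  2  3  2  4  4  2  3  4  4  4  3  5 12 13 13 14]
 [ 3  3  3  3  4  2  3  3  0  4  3  4  3  4  3  2  3  2  3  1  1  3  4  7 12 12 13 14]]
```

```bash
python3 -m creep '[[-0.002,0.0005,-0.001,0],[0,0,0,0]]' && python3 -m creep '[[0.0008,0,0.0018,0],[0,0,0,0]]' && python3 -m creep '[[-0.001,0,0.001,0],[0,0,0,0]]'
```

```text
time: 16.83
position: [0.5213, 0.225, 0.2209]
tool_rot: [0.996, -0.087, 0.0, 0.0]
ft_force: [-7.8, -1.1, 14.6]
grip_width: 0.028
grip_force: 60.0
time: 17.0
position: [0.5216, 0.225, 0.2208]
tool_rot: [0.996, -0.087, -0.0, 0.0]
ft_force: [-11.6, -0.2, 25.4]
grip_width: 0.0275
grip_force: 60.0
time: 17.17
position: [0.5213, 0.225, 0.2206]
tool_rot: [0.996, -0.087, 0.001, 0.0]
ft_force: [-11.2, -2.3, 27.7]
grip_width: 0.0275
grip_force: 60.0
```

```bash
for r in '[[0,0.001,0,0],[0,0,0,0]]' '[[0,0.001,0,0],[0,0,0,0]]' '[[0,0.001,0,0],[0,0,0,0]]'; do :; done; python3 -m creep '[[0,0.001,0,0],[0,0,0,0]]' | sed -n '2p;4p'; python3 -m creep '[[0,0.001,0,0],[0,0,0,0]]'| sed -n '2p;4p'; python3 -m creep '[[-0.002,0,-0.0009,0],[0,0,0,0]]'| sed -n '2p;4p'; python3 -m creep '[[-0.002,0,0.0009,0],[0,0,0,0]]'| sed -n '2p;4p'
```

```text
position: [0.5213, 0.2248, 0.2206]
ft_force: [-11.8, -0.2, 27.0]
position: [0.5213, 0.2246, 0.2206]
ft_force: [-12.1, 1.4, 27.2]
position: [0.5208, 0.2246, 0.2206]
ft_force: [-8.1, 1.0, 19.5]
position: [0.5204, 0.2247, 0.2204]
ft_force: [-5.9, -0.7, 21.0]
```

```bash
python3 - <<'E'
from h import *
np.set_printoptions(precision=4,suppress=True)
s=cam('side');t=cam('top')
for z in(.146,.148,.150): print(z,onz(s,(232.84,247.17),z),onz(t,(200.08,230.73),z))
o=robot.get_obs();print(o['position'],o['q'],o['joint_torque'],o['ft_force'],o['moment'])
cv2.imwrite('pics/n3.png',cv2.resize(s['img'][222:267,208:263,::-1],(770,630)[:2],interpolation=2)[:600])
E
```

```text
0.146 [0.5567 0.218  0.146 ] [0.5586 0.2183 0.146 ]
0.148 [0.5559 0.2193 0.148 ] [0.5581 0.2182 0.148 ]
0.15 [0.555  0.2206 0.15  ] [0.5577 0.2182 0.15  ]
[0.5204 0.2247 0.2204] [ 0.2107  0.4478  1.5903 -0.0002  1.0935  1.9554] [ -1.163  -27.8277 -13.5739  -0.1655  -1.661   -0.0395] [-6.3908 -0.1704 21.1101] [-0.1178  0.9005 -0.0317]
```

View pics/n3.png

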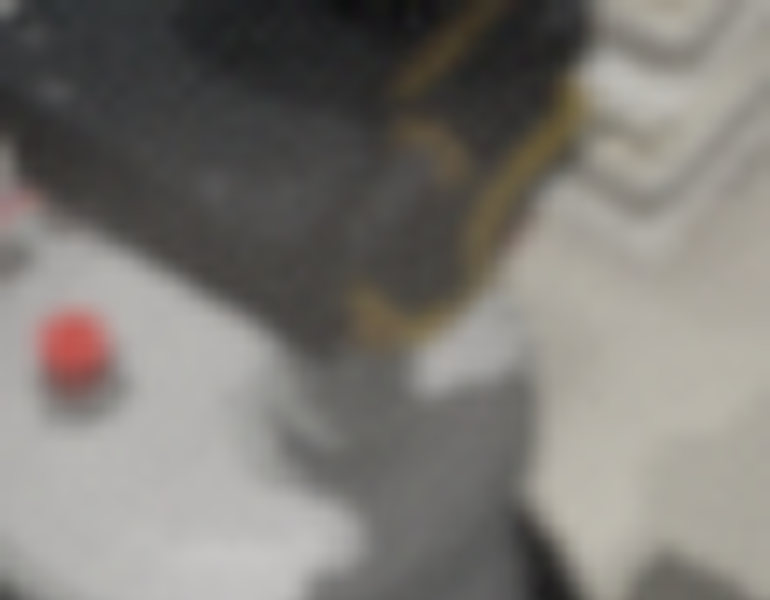

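The view shows the coupler on the nipple, stopped against something hard above the seat (rim around crop (300,450)). I'll back off a few mm and look at the free pose and the force–distance curve.

```bash
cat > st.py <<'E'
from h import *
a=np.array([-.4006,.0706,.9135]);S=np.array([.5626,.2172,.137]);o=robot.get_obs();M=R.from_quat(o['tool_rot']).as_matrix();G=o['position']-M[:,2]*.0187;d=G-S;f=o['ft_force']+[0.2,.3,2]
print('t %.2f'%o['time'],'axial mm',(1e3*d@a).round(2),'lat tool xy mm',(1e3*(M.T@(d-(d@a)*a))).round(2)[:2],'Fax',(f@a).round(1),'Flat',(M.T@(f-(f@a)*a)).round(1),'mom',o['moment'].round(2))
E
python3 -m creep '[[-0.001,-0.001,-0.0025,0],[0,0,0,0]]' >/dev/null; python3 st.py; python3 -m creep '[[-0.001,0,-0.0025,0],[0,0,0,0]]' >/dev/null; python3 st.py;python3 -m creep '[[-0.001,0,-0.0025,0],[0,0,0,0]]' >/dev/null; python3 st.py
```

```text
t 18.10 axial mm 110.8 lat tool xy mm [ 1.5  -0.23] Fax 3.2 Flat [ 2.5 -0.1 -1.1] mom [-0.16 -0.32 -0.05]
t 18.27 axial mm 110.99 lat tool xy mm [0.08 0.1 ] Fax -4.2 Flat [ 2.8 -0.1 -1.2] mom [-0.2  -0.89  0.01]
t 18.43 axial mm 113.38 lat tool xy mm [-0.79  0.24] Fax -1.7 Flat [ 2.7  1.4 -1.2] mom [-0.19 -0.57 -0.02]
```

```bash
python3 -m creep '[[0.0004,0,0.0009,0],[0,0,0,0]]' >/dev/null; python3 st.py; python3 -m creep '[[0.0004,0,0.0009,0],[0,0,0,0]]' >/dev/null; python3 st.py;python3 -m creep '[[0.0004,0,0.0009,0],[0,0,0,0]]' >/dev/null; python3 st.py;python3 -m creep '[[0.0004,0,0.0009,0],[0,0,0,0]]' >/dev/null; python3 st.py;python3 -m creep '[[0.0004,0,0.0009,0],[0,0,0,0]]' >/dev/null; python3 st.py; python3 -m creep '[[0.0004,0,0.0009,0],[0,0,0,0]]' >/dev/null; python3 st.py
```

```text
t 18.60 axial mm 113.97 lat tool xy mm [-1.51  0.1 ] Fax 0.6 Flat [ 2.2 -0.4 -1. ] mom [ 0.07 -0.43 -0.01]
t 18.77 axial mm 113.64 lat tool xy mm [-1.33 -0.18] Fax 4.3 Flat [ 2.4 -0.1 -1.1] mom [-0.02 -0.38 -0.03]
t 18.93 axial mm 112.55 lat tool xy mm [-1.13 -0.28] Fax 2.0 Flat [ 1.9 -1.6 -0.9] mom [ 0.12 -0.55  0.  ]
t 19.10 axial mm 112.0 lat tool xy mm [-1.16 -0.36] Fax 6.2 Flat [ 2.7 -0.6 -1.2] mom [ 0.14 -0.34  0.04]
t 19.27 axial mm 111.73 lat tool xy mm [-1.2  -0.38] Fax 10.5 Flat [ 2.9 -0.8 -1.3] mom [ 0.07 -0.06 -0.03]
t 19.43 axial mm 111.58 lat tool xy mm [-1.18 -0.42] Fax 15.5 Flat [ 2.4 -0.2 -1.1] mom [ 0.01  0.31 -0.01]
```

```bash
python3 -m creep '[[0.0018,0,-0.0008,0],[0,0,0,0]]' >/dev/null; python3 st.py; python3 -m creep '[[0.0018,0,-0.0008,0],[0,0,0,0]]' >/dev/null; python3 st.py;python3 -m creep '[[0.0018,0,-0.0008,0],[0,0,0,0]]' >/dev/null; python3 st.py;python3 -m creep '[[0.0004,0,0.0009,0],[0,0,0,0]]' >/dev/null; python3 st.py;python3 -m creep '[[0.0004,0,0.0009,0],[0,0,0,0]]' >/dev/null; python3 st.py; python3 -m creep '[[0.0018,0,-0.0008,0],[0,0,0,0]]' >/dev/null; python3 st.py
```

```text
t 19.60 axial mm 111.58 lat tool xy mm [-0.73 -0.4 ] Fax 15.0 Flat [ 1.9 -1.  -0.8] mom [ 0.19  0.67 -0.02]
t 19.77 axial mm 111.54 lat tool xy mm [-0.27 -0.36] Fax 15.4 Flat [-0.1 -1.5  0. ] mom [ 0.43  1.08 -0.03]
t 19.93 axial mm 111.55 lat tool xy mm [ 0.19 -0.34] Fax 14.9 Flat [-0.9 -2.1  0.4] mom [0.59 1.39 0.03]
t 20.10 axial mm 111.41 lat tool xy mm [ 0.21 -0.35] Fax 19.1 Flat [-1.1 -1.1  0.5] mom [ 0.49  1.66 -0.01]
t 20.27 axial mm 111.3 lat tool xy mm [ 0.24 -0.37] Fax 24.0 Flat [-1.1 -1.5  0.5] mom [ 0.36  2.04 -0.02]
t 20.43 axial mm 111.3 lat tool xy mm [ 0.72 -0.36] Fax 24.1 Flat [-2.1 -1.2  1. ] mom [ 0.61  2.34 -0.03]
```

```bash
python3 -m creep '[[-0.002,0,-0.0045,0],[-0.002,0,-0.0045,0],[-0.002,0,-0.0045,0],[0,0,0,0]]' >/dev/null; python3 st.py; python3 - <<'E'
from pr import *
s=cam('side')
for t in(.36,.40,.44): model(s,t,.101)
im=s['img'][228:254,222:250];print(im.mean(-1).astype(int));print(im[...,0].astype(int)-im[...,2])
E
```

```text
t 20.77 axial mm 122.71 lat tool xy mm [4.32 0.25] Fax 0.7 Flat [-2.4 -1.7  1.1] mom [0.33 0.64 0.  ]
0.36 0.101 0 mouth [0.5526 0.2187 0.1561] px [233.7539 245.6856] rim cols 229.34878189517516 238.12602113811226 lowest [234.219  249.8624] handle near-bottom corners +x,-x [229.4715 237.5142] [239.4208 245.887 ]
0.4 0.101 0 mouth [0.5563 0.2181 0.1576] px [232.695  244.7747] rim cols 228.3167365892646 237.0380233723786 lowest [233.123  248.9944] handle near-bottom corners +x,-x [228.9506 236.906 ] [238.7711 245.4921]
0.44 0.101 0 mouth [0.5599 0.2174 0.1592] px [231.651  243.8424] rim cols 227.3022778617799 235.9621922320116 lowest [232.0388 248.1027] handle near-bottom corners +x,-x [228.4446 236.2914] [238.1227 245.0787]
[[ 58  56  57  62  56  60  58  58  57  62  57  53  48  45  58  69  78  77  62  49  44  45  44  50  62  78  84  93]
 [ 59  60  57  62  59  61  58  60  60  63  61  59  55  49  58  69  74  76  69  61  48  50  54  65  77  83  80  85]
 [ 58  61  62  61  60  63  64  63  63  62  64  60  55  53  64  70  71  73  74  63  55  52  63  75  86  83  74  76]
 [ 68  68  63  67  68 
[... 4186 characters left out ...]
13]
 [ 4  3  3  3  3  2  3  3  5  5  4  4  4  4  5  4  3  5  3  4  3  3  3  6 10 13 13 13]
 [ 3  3  3  3  2  3  2  3  3  3  3  4  5  4  3  3  3  4  3  3  4  4  3  5 10 13 14 13]
 [ 3  3  3  4  4  2  3  3  4  2  4  4  3  4  5  3  3  3  4  4  3  4  3  5 10 13 14 14]
 [ 3  4  3  2  3  2  2  3  5  3  4  3  3  3  4  4  4  4  4  4  4  4  4  6 10 12 12 14]
 [ 3  3  3  3  2  3  2  3  3  5  5  6  6  2  4  3  4  3  3  4  3  4  3  4 11 13 13 13]
 [ 4  3  3  3  3  2  2  3  3  2  4  4  4  3  3  2  4  4  4  4  3  4  3  6 10 14 13 13]
 [ 3  3  3  3  2  1  2  3  2  3  3  3  5  2  3  4  4  3  3  4  3  4  4  6 10 13 13 13]
 [ 3  3  3  3  3  3  2  0  1  2  3  4  3  4  3  4  4  3  4  4  4  3  5  7 10 13 13 13]]
```

Stiff stop at 110.6–111.5 mm, only a few N of spring above it, and resistance when pulling back. This fits a coupler that had already snapped on and reached the seat, i.e. the gauge is held about 110 mm from its mouth, not 101. I'll check tilt and offset from the handle's yellow edge by casting onto its near-face plane.

```bash
cat > edge.py <<'E'
from pr import *
s=cam('side');o=robot.get_obs();M=R.from_quat(o['tool_rot']).as_matrix();G=o['position']-M[:,2]*.0187
Y=s['img'][...,0].astype(float)-s['img'][...,2]; c0=proj(s,G); r0=int(c0[1])
pts=[]
for r in range(r0-4,r0+12):
    w=Y[r,int(c0[0])-2:int(c0[0])+22].copy(); i=w.argmax(); 
    if w[i]<25: continue
    j=slice(max(i-2,0),i+3); b=np.clip(w[j]-12,0,None); col=(b*np.arange(*j.indices(99))).sum()/b.sum()+int(c0[0])-2
    X=plane(s,(col,r),G-.014*M[:,1],M[:,1]); v=M.T@(X-G); pts.append((r,col,v[0]*1e3,v[2]*1e3,w[i]))
p=np.array(pts).round(1);print(c0,'\n',p)
k=p[(p[:,4]>28)]; f=np.polyfit(k[:,3],k[:,2],1); t=np.arctan(f[0]); print('tilt',t,'edge dist from grip mm',f[1]*np.cos(t))
E
python3 edge.py
```

```text
[242.0383 229.6925] 
 [[225.  248.8 -35.  -54.8  41. ]
 [226.  248.6 -34.  -50.4  43. ]
 [227.  248.2 -32.7 -45.8  50. ]
 [228.  247.7 -30.8 -40.7  59. ]
 [229.  246.9 -28.1 -35.   56. ]
 [230.  246.1 -25.2 -29.1  56. ]
 [231.  245.2 -22.  -23.1  53. ]
 [232.  244.4 -19.4 -17.4  44. ]
 [233.  243.8 -16.8 -11.6  43. ]
 [234.  243.3 -15.1  -6.4  40. ]
 [235.  243.1 -14.1  -1.7  38. ]
 [236.  243.  -13.6   2.8  33. ]
 [237.  243.1 -13.8   6.8  28. ]
 [239.  243.  -12.7  15.8  28. ]
 [240.  242.2  -9.8  22.1  29. ]]
tilt 0.3558746499343055 edge dist from grip mm -13.584109123157846
```

```bash
python3 -m creep '[[0.0016,0,0.0037,0],[0,0,0,0]]' >/dev/null; python3 st.py; python3 -m creep '[[0.0008,0,0.0018,0]]' >/dev/null; python3 st.py;python3 -m creep '[[0.0004,0,0.0009,0]]' >/dev/null; python3 st.py;python3 -m creep '[[0.0004,0,0.0009,0]]' >/dev/null; python3 st.py;python3 -m creep '[[0.0004,0,0.0009,0]]' >/dev/null; python3 st.py; python3 -m creep '[[0.0004,0,0.0009,0]]' >/dev/null; python3 st.py; python3 -m creep '[[0.0004,0,0.0009,0]]' >/dev/null; python3 st.py; python3 -m creep '[[0.0004,0,0.0009,0]]' >/dev/null; python3 st.py
```

```text
t 21.03 axial mm 117.85 lat tool xy mm [4.22 0.11] Fax 3.0 Flat [-2.6 -2.2  1.2] mom [0.6  1.16 0.  ]
t 21.12 axial mm 116.32 lat tool xy mm [ 4.47 -0.05] Fax -0.3 Flat [-2.2 -2.5  1. ] mom [0.58 0.96 0.02]
t 21.20 axial mm 115.2 lat tool xy mm [4.22 0.05] Fax 7.4 Flat [-4.1 -1.6  1.8] mom [0.78 1.52 0.11]
t 21.28 axial mm 114.74 lat tool xy mm [ 4.03 -0.07] Fax 8.1 Flat [-3.5 -1.9  1.6] mom [0.81 1.68 0.09]
t 21.37 axial mm 114.0 lat tool xy mm [ 3.84 -0.17] Fax 6.5 Flat [-4.4 -2.1  2. ] mom [0.79 1.59 0.04]
t 21.45 axial mm 112.65 lat tool xy mm [3.97 0.27] Fax 7.3 Flat [-3.6 -1.2  1.6] mom [0.44 1.51 0.03]
t 21.53 axial mm 111.9 lat tool xy mm [3.98 0.33] Fax 10.1 Flat [-3.6 -1.7  1.6] mom [0.55 1.78 0.02]
t 21.62 axial mm 111.38 lat tool xy mm [3.98 0.39] Fax 14.0 Flat [-3.2 -0.4  1.5] mom [0.46 2.   0.05]
```

The curve shows a snap (8 N peak at 114.7 mm, then a drop), with the spring rising after it. I'll ease the side force and press home.

```bash
python3 -m creep '[[-0.0018,-0.0007,0.0008,0],[0,0,0,0]]' >/dev/null; python3 st.py; python3 -m creep '[[0.0004,0,0.0009,0],[0,0,0,0]]' >/dev/null; python3 st.py;python3 -m creep '[[0.0004,0,0.0009,0],[0,0,0,0]]' >/dev/null; python3 st.py;python3 -m creep '[[0.0004,0,0.0009,0],[0,0,0,0]]' >/dev/null; python3 st.py; python3 -m creep '[[0.0004,0,0.0009,0],[0,0,0,0]]' >/dev/null; python3 st.py
```

```text
t 21.78 axial mm 111.16 lat tool xy mm [3.47 0.21] Fax 8.2 Flat [-2.5  0.9  1.1] mom [-0.09  1.29 -0.02]
t 21.95 axial mm 110.94 lat tool xy mm [3.54 0.21] Fax 13.2 Flat [-2.1  0.3  0.9] mom [-0.04  1.63  0.  ]
t 22.12 axial mm 110.84 lat tool xy mm [3.59 0.2 ] Fax 18.4 Flat [-1.   1.2  0.5] mom [-0.08  2.02 -0.07]
t 22.28 axial mm 110.74 lat tool xy mm [3.61 0.19] Fax 23.8 Flat [-1.2  3.   0.5] mom [-0.19  2.36 -0.06]
t 22.45 axial mm 110.61 lat tool xy mm [3.63 0.18] Fax 28.5 Flat [-1.6  1.9  0.7] mom [-0.21  2.66 -0.1 ]
```

I'll settle whether it is snapped with a slow pull: if it is, tension should build before release.

```bash
python3 -m creep '[[-0.002,0,-0.0045,0],[0,0,0,0]]' >/dev/null; python3 st.py; python3 -m creep '[[-0.0008,0,-0.0018,0],[0,0,0,0]]' >/dev/null; python3 st.py;python3 -m creep '[[-0.0004,0,-0.0009,0],[0,0,0,0]]' >/dev/null; python3 st.py;python3 -m creep '[[-0.0004,0,-0.0009,0],[0,0,0,0]]' >/dev/null; python3 st.py; python3 -m creep '[[-0.0004,0,-0.0009,0],[0,0,0,0]]' >/dev/null; python3 st.py; python3 -m creep '[[-0.0004,0,-0.0009,0],[0,0,0,0]]' >/dev/null; python3 st.py
```

```text
t 22.62 axial mm 111.16 lat tool xy mm [3.34 0.26] Fax 2.6 Flat [-2.   1.   0.9] mom [-0.11  0.89 -0.04]
t 22.78 axial mm 111.44 lat tool xy mm [3.35 0.25] Fax -10.1 Flat [-2.   1.1  0.9] mom [-0.21  0.03 -0.02]
t 22.95 axial mm 111.7 lat tool xy mm [3.31 0.24] Fax -22.6 Flat [-3.5  0.9  1.5] mom [-0.27 -0.65 -0.01]
t 23.12 axial mm 111.95 lat tool xy mm [3.31 0.25] Fax -25.1 Flat [-3.2  0.2  1.4] mom [-0.17 -0.93 -0.  ]
t 23.28 axial mm 112.06 lat tool xy mm [3.24 0.28] Fax -30.3 Flat [-3.6 -1.2  1.6] mom [-0.16 -1.23 -0.01]
t 23.45 axial mm 112.19 lat tool xy mm [3.21 0.3 ] Fax -35.4 Flat [-3.9 -1.2  1.7] mom [-0.15 -1.64  0.06]
```

The pull holds at 35 N, so the coupler is captured now, though it may not be fully down. I'll push on again and watch whether it travels further.

```bash
python3 -m creep '[[0.0020,0,0.0046,0],[0.0016,0,0.0037,0],[0,0,0,0]]' >/dev/null; python3 st.py; python3 -m creep '[[0.0008,0,0.0018,0],[0,0,0,0]]' >/dev/null; python3 st.py;python3 -m creep '[[0.0004,0,0.0009,0],[0,0,0,0]]' >/dev/null; python3 st.py;python3 -m creep '[[0.0004,0,0.0009,0],[0,0,0,0]]' >/dev/null; python3 st.py; python3 -m creep '[[0.0004,0,0.0009,0],[0,0,0,0]]' >/dev/null; python3 st.py; python3 -m creep '[[0.0004,0,0.0009,0],[0,0,0,0]]' >/dev/null; python3 st.py
```

```text
t 23.70 axial mm 111.04 lat tool xy mm [3.62 0.02] Fax 9.0 Flat [-2.2  2.6  1. ] mom [-0.64  1.4  -0.11]
t 23.87 axial mm 110.83 lat tool xy mm [ 3.67 -0.02] Fax 18.3 Flat [-2.1  3.1  0.9] mom [-0.7   2.06 -0.09]
t 24.03 axial mm 110.73 lat tool xy mm [ 3.65 -0.07] Fax 22.6 Flat [-0.6  3.5  0.3] mom [-0.74  2.38 -0.12]
t 24.20 axial mm 110.61 lat tool xy mm [ 3.7  -0.08] Fax 26.4 Flat [-1.2  5.5  0.5] mom [-0.83  2.69 -0.16]
t 24.37 axial mm 107.22 lat tool xy mm [ 2.95 -0.74] Fax 9.0 Flat [-3.1  1.9  1.4] mom [-0.14  1.6  -0.08]
t 24.53 axial mm 105.83 lat tool xy mm [ 2.93 -0.74] Fax 10.1 Flat [-2.3  2.2  1. ] mom [-0.16  1.63 -0.05]
```

It broke through: 110.6 → 107.2 mm with the force dropping to 9 N. That was the real snap. Pushing on to the seat.

```bash
python3 -m creep '[[0.0004,0.0005,0.0009,0],[0,0,0,0]]' >/dev/null; python3 st.py; python3 -m creep '[[0.0004,0,0.0009,0],[0,0,0,0]]' >/dev/null; python3 st.py;python3 -m creep '[[0.0004,0,0.0009,0],[0,0,0,0]]' >/dev/null; python3 st.py;python3 -m creep '[[0.0004,0,0.0009,0],[0,0,0,0]]' >/dev/null; python3 st.py; python3 -m creep '[[0.0004,0,0.0009,0],[0,0,0,0]]' >/dev/null; python3 st.py; python3 -m creep '[[0.0004,0,0.0009,0],[0,0,0,0]]' >/dev/null; python3 st.py
```

```text
t 24.70 axial mm 105.5 lat tool xy mm [ 2.96 -0.62] Fax 14.1 Flat [-2.8  0.7  1.2] mom [ 0.04  1.93 -0.06]
t 24.87 axial mm 105.35 lat tool xy mm [ 2.98 -0.66] Fax 19.2 Flat [-2.9  2.2  1.3] mom [-0.06  2.19 -0.07]
t 25.03 axial mm 105.23 lat tool xy mm [ 3.02 -0.68] Fax 23.4 Flat [-2.7  2.2  1.2] mom [-0.09  2.48 -0.09]
t 25.20 axial mm 105.1 lat tool xy mm [ 3.02 -0.69] Fax 28.6 Flat [-2.9  2.3  1.3] mom [-0.13  2.78 -0.12]
t 25.37 axial mm 105.02 lat tool xy mm [ 3.02 -0.72] Fax 33.5 Flat [-2.6  3.4  1.2] mom [-0.21  3.16 -0.11]
t 25.53 axial mm 104.91 lat tool xy mm [ 3.03 -0.72] Fax 38.2 Flat [-2.   3.2  0.9] mom [-0.28  3.41 -0.12]
```

```bash
python3 -m creep '[[0,0.0015,0,0],[0,0,0,0]]' >/dev/null; python3 st.py; python3 -m creep '[[-0.0018,0,0.0008,0],[0,0,0,0]]' >/dev/null; python3 st.py;python3 -m creep '[[-0.0018,0,0.0008,0],[0,0,0,0]]' >/dev/null; python3 st.py;python3 -m creep '[[-0.0018,0.001,0.0008,0],[0,0,0,0]]' >/dev/null; python3 st.py; python3 -m creep '[[-0.0018,0,0.0008,0],[0,0,0,0]]' >/dev/null; python3 st.py; python3 edge.py | tail -1
```

```text
t 25.70 axial mm 104.93 lat tool xy mm [ 3.06 -0.33] Fax 37.6 Flat [-3.   1.3  1.4] mom [ 0.4   3.38 -0.04]
t 25.87 axial mm 104.92 lat tool xy mm [ 2.57 -0.38] Fax 37.1 Flat [-1.4  0.8  0.6] mom [ 0.11  2.9  -0.1 ]
t 26.03 axial mm 104.88 lat tool xy mm [ 2.03 -0.39] Fax 37.9 Flat [ 0.5  1.4 -0.2] mom [-0.08  2.54 -0.02]
t 26.20 axial mm 104.84 lat tool xy mm [ 1.62 -0.13] Fax 38.2 Flat [ 1.5  0.8 -0.7] mom [ 0.21  2.13 -0.  ]
t 26.37 axial mm 104.81 lat tool xy mm [ 1.19 -0.17] Fax 38.0 Flat [ 2.5  1.5 -1.1] mom [-0.03  1.75 -0.09]
tilt 0.4091281680174117 edge dist from grip mm -11.888604618634998
```

```bash
python3 -m creep '[[-0.0016,0,-0.0037,0],[0,0,0,0]]' >/dev/null; python3 st.py; python3 -m creep '[[-0.0008,0,-0.0018,0],[0,0,0,0]]' >/dev/null; python3 st.py;python3 -m creep '[[-0.0004,0,-0.0009,0],[0,0,0,0]]' >/dev/null; python3 st.py;python3 -m creep '[[-0.0004,0,-0.0009,0],[0,0,0,0]]' >/dev/null; python3 st.py; python3 -m creep '[[-0.0004,0,-0.0009,0],[0,0,0,0]]' >/dev/null; python3 st.py; python3 -m creep '[[-0.0004,0,-0.0009,0],[0,0,0,0]]' >/dev/null; python3 st.py
```

```text
t 26.58 axial mm 105.48 lat tool xy mm [0.66 0.01] Fax 15.2 Flat [ 1.6 -1.3 -0.7] mom [ 0.29  0.54 -0.  ]
t 26.75 axial mm 106.34 lat tool xy mm [0.67 0.06] Fax 10.5 Flat [ 1.7 -1.1 -0.7] mom [0.36 0.27 0.09]
t 26.92 axial mm 106.92 lat tool xy mm [0.67 0.07] Fax 8.2 Flat [ 2.5 -1.2 -1.1] mom [0.35 0.19 0.01]
t 27.08 axial mm 107.74 lat tool xy mm [0.67 0.04] Fax 9.3 Flat [ 1.3 -2.2 -0.6] mom [0.38 0.13 0.04]
t 27.25 axial mm 108.56 lat tool xy mm [0.61 0.28] Fax 7.5 Flat [ 2.  -2.8 -0.8] mom [0.26 0.01 0.05]
t 27.42 axial mm 108.94 lat tool xy mm [0.21 0.64] Fax 6.5 Flat [ 2.7 -1.9 -1.2] mom [ 0.21 -0.13  0.03]
```

A soft spring travel of 3.7 mm lies above the hard stop at about 105 mm, so that stop is the seat. Pressing back down, with side forces balanced.

```bash
python3 -m creep '[[0.0018,-0.0008,-0.0008,0],[0.0008,0,0.0018,0],[0.0008,0,0.0018,0],[0,0,0,0]]' >/dev/null; python3 st.py; python3 -m creep '[[0.0008,0,0.0018,0],[0,0,0,0]]' >/dev/null; python3 st.py;python3 -m creep '[[0.0008,0,0.0018,0],[0,0,0,0]]' >/dev/null; python3 st.py; python3 -m creep '[[0.0008,0,0.0018,0],[0,0,0,0]]' >/dev/null; python3 st.py; python3 - <<'E'
from h import *
s=cam('side');t=cam('top')
f=lambda c,x,y,w,h:cv2.resize(c['img'][y:y+h,x:x+w,::-1],(400,500),interpolation=2)
cv2.imwrite('pics/fin.png',np.hstack([f(s,150,170,120,150),f(t,120,170,120,150)]))
E
```

```text
t 27.75 axial mm 105.35 lat tool xy mm [0.39 0.66] Fax 17.1 Flat [ 2.3  0.4 -1. ] mom [ 0.07  0.7  -0.03]
t 27.92 axial mm 105.08 lat tool xy mm [0.41 0.61] Fax 25.4 Flat [ 2.  -0.1 -0.9] mom [-0.04  1.24 -0.04]
t 28.08 axial mm 104.86 lat tool xy mm [0.45 0.59] Fax 36.3 Flat [ 2.5  1.8 -1.1] mom [-0.15  1.84 -0.09]
t 28.25 axial mm 104.73 lat tool xy mm [0.5  0.54] Fax 47.4 Flat [ 2.6  2.4 -1.2] mom [-0.3   2.49 -0.08]
```

View pics/fin.png

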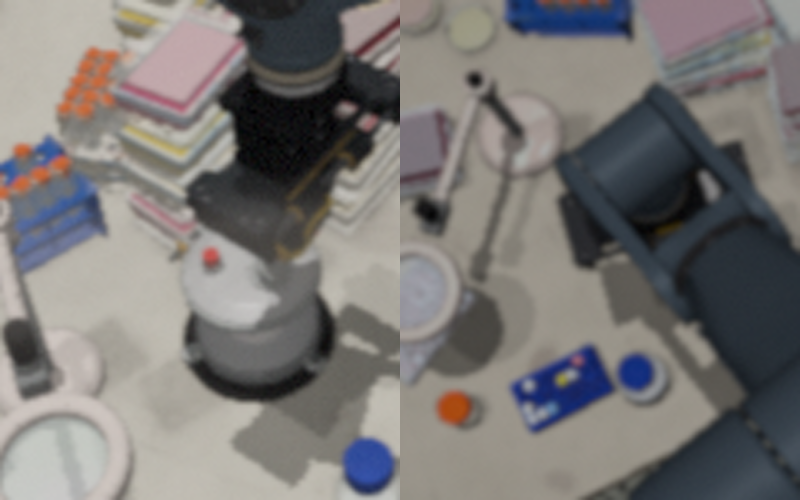

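Final view: the lens is at side crop (65,450), far from the jar. The gauge is on the valve at (300,240), and the blue-capped bottle is standing. I'll relax the push to about 25 N, trim the side force and check.

```bash
python3 -m creep '[[-0.0008,0,-0.0018,0],[0.001,-0.0005,-0.0022,0],[0.0018,0,-0.0008,0],[0,0,0,0],[0,0,0,0]]' >/dev/null; python3 st.py; python3 -m creep '[[0.001,-0.0005,-0.0005,0],[0,0,0,0],[0,0,0,0],[0,0,0,0]]'; python3 st.py
```

```text
t 28.77 axial mm 105.11 lat tool xy mm [1.34 0.53] Fax 26.5 Flat [-1.9  0.2  0.8] mom [ 0.09  2.22 -0.06]
time: 29.1
position: [0.5219, 0.224, 0.2151]
tool_rot: [0.996, -0.087, -0.002, -0.0]
ft_force: [-12.3, 1.6, 22.0]
grip_width: 0.027
grip_force: 60.0
t 29.10 axial mm 105.16 lat tool xy mm [1.57 0.34] Fax 26.9 Flat [-1.2  0.2  0.6] mom [ 0.01  2.25 -0.04]
```

```bash
python3 -c "
from rig import robot
print(robot.hand_in())"
```

```text
the job is handed in; nothing more can be done
None
```

I handed the job in at 29 s with the gauge snapped on, gripped at 60 N and held on the hex seat at about 27 N, and the magnifier swung well clear; the hand-in returned no verdict, and full seating and squareness are inferred from force, travel and arm position, because the spring pin and tilt could not be read directly.

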